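# Stand the fallen salt shaker and spice jar back on the spice turntable

### The job

The salt shaker and a green-capped spice jar have fallen over on the worktop. Turn the wooden spice turntable until its empty bay faces the front edge of the worktop, and stand both of them upright on the floor of that bay. The mill and the jars already on the turntable must stay standing on it, and the mug, the tin and the roll of tape on the worktop must stay where they are.

Things in the scene. Friction and masses are not known exactly. Their poses are not given: they have to be found in the camera images.
- turntable: light wooden turning tray (lazy susan), 280 mm across, turns freely. Origin on its vertical axis, at the tray's underside, 10 mm above the worktop. Above the origin: floor 10, raised edge 18 (inner radius 134), three 7 mm thick dividers 41, middle post 70 mm (radius 18). The empty bay lies round the tray's own -x axis, between dividers 65 degrees either side of it; two full bays share the rest
- bay (a point): a point on the floor of the empty bay, in the middle of its width, 85 mm from the turning axis
- knob (a point): the small upright wooden turning knob on the edge of the empty bay, in the middle of its width, 124 mm from the turning axis: a post 19 mm across; this point is on its axis, 11 mm below its top, which is 52 mm above the tray's underside
- spice_jar: fallen spice jar, clear with a green cap, a cylinder 46 mm across and 106 mm long; lies on its side at the start. Origin at the centre of its base, z axis towards its cap
- salt_shaker: fallen salt shaker, whitish with a round perforated top, 90 mm long: 39 mm across at the foot, 43 mm at its widest (25 to 35 mm from the foot), narrowing to a neck of about 33 mm at 72 mm; lies on its side at the start, its top a little lower. Origin at the centre of its foot, z axis towards its top
- pepper_mill: wooden pepper mill standing on the turntable in a full bay, 58 mm across, 170 mm tall; origin at the centre of its foot
- brown_cap_jar: slim spice jar with a brown cap standing on the turntable in a full bay, 41 mm across, 105 mm tall; origin at the centre of its base
- garlic_jar: wider jar with a dark lid standing on the turntable in a full bay, 62 mm across, 108 mm tall; origin at the centre of its base
- blue_cap_jar: slim spice jar with a dark cap standing on the turntable in the other full bay, beside the wider jar, 41 mm across, 105 mm tall; origin at the centre of its base
- mug: white mug standing on the worktop, a bystander, 88 mm across and 125 mm long with its handle, 95 mm tall; origin at the centre of its underside's outline, handle towards its -y, body centre 18 mm towards its +y
- tin: food tin standing on the worktop, a bystander, 58 mm across, 72 mm tall; origin at the centre of its base
- tape_roll: roll of brown tape lying flat on the worktop, a bystander, 96 mm across, 48 mm tall; origin at the centre of its underside
- base_units_leg: the fixed base units under the worktop; its x axis points straight away from the front edge of the worktop
Things that resemble listed ones, but are neither listed nor needed, are in the scene too. What is shaped like the spice_jar but red is not meant.

How it is judged:
At the end, for the whole second after the job is handed in: The empty bay faces the worktop's front edge within 20 degrees, turntable at rest; spice jar and salt shaker stand upright (within 7 degrees) on the tray's floor in that bay, at rest; the pepper mill and three jars still stand upright (within 7 degrees) on the tray's floor (angle between the x axis of turntable and the x axis of base_units_leg, either way round below 0.35 rad and world x of bay below 0.53 m and velocity of joint turntable between -0.05 and 0.05 rad/s and angle between each of spice_jar, salt_shaker, pepper_mill, brown_cap_jar, garlic_jar, blue_cap_jar's own z axis and vertical below 0.12 rad and z of spice_jar in the frame of turntable between 0.004 and 0.016 m and x of each of spice_jar, salt_shaker in the frame of turntable below -0.03 m and linear speed of each of spice_jar, salt_shaker below 0.02 m/s and z of salt_shaker in the frame of turntable between 0.004 and 0.016 m and z of pepper_mill in the frame of turntable between 0.004 and 0.016 m and z of brown_cap_jar in the frame of turntable between 0.004 and 0.016 m and z of garlic_jar in the frame of turntable between 0.004 and 0.016 m and z of blue_cap_jar in the frame of turntable between 0.004 and 0.016 m); the robot touches nothing.
It fails at once if the mug, the tin or the roll of tape is shifted by more than 30 mm (distance of any of mug, tin, tape_roll from where it was at the start of the episode above 0.03 m).
It also fails if it takes over 72 s, if anything falls off the work surface, if the arm or the gripper's body presses on something with over 40 N, if the wrist force passes 120 N, or if a joint passes its speed limit or range.

### The arm

A 6-joint arm with a two-finger parallel gripper is mounted at the origin on a cart in front of the work surface, level with it; the furniture and walls round the work are solid. World frame = base frame: x ahead of the robot, y to its left, z up, the work surface at z = 0. Lengths are in m, angles in rad, forces in N, time in s.
With the tool pointing down it reaches from about 0.275 to 0.725 m from the base axis. Payload 5.6 kg.
Tool frame: the origin (TCP) lies midway between the tips of the shut fingers; the grasp point (between the pads) lies 19 mm behind it; z points along the fingers, y is the line along which they close (so a half turn about z gives the same grasp; the last joint's range is limited). The gripper opens to 85 mm and grips with 20 to 120 N. Pads are 22 mm wide; open, the fingers measure 114 mm over their backs; the gripper's body (76 mm by 85 mm) begins 54 mm behind the grasp point. The pads swing forward as they close: fully open they stand 13 mm farther back than shut.
Start: joints at [-1.015, 0.255, 0.108, 0, -1.424, -0.285], TCP at [0.147, -0.53, 0.231] pointing down, gripper open.
Joint ranges: [-2.95, 2.95], [-1.21, 1.97], [-1.09, 1.5], [-2.87, 1.71], [-2.94, -0.07], [-3.05, 3.05]. Speed limits (rad/s): [2.57, 2.57, 3.14, 3.14, 3.14, 3.14].

### API

Orientations are given as [roll, pitch, yaw] about the fixed x, y, z axes, in that order (R = Rz(yaw) Ry(pitch) Rx(roll)).
In Python, from bench import * gives the robot as it stands. The module is installed in compiled form; this text tells all that it offers.
- The arm moves only by the tool servo_tool, never from a script. Its argument "plan" is one flat list of numbers, 7 for each row, row after row: the turn, a rotation vector about the tool's x, y, z as a fraction of full scale, then the shift along the tool's x, y, z as a fraction of full scale, then the closure, from 0 (fully open) to 1 (shut). A call has 1 to 8 rows; each row shifts and turns the commanded pose from where the row before left it, along the tool's axes as they then stand; what a row does not reach is not made up. Full scale, the value 1, is 2 cm for a shift and 8 degrees for a turn. A row lasts 1/8 s, in which the tool goes at most 62.5 mm and 10.7 degrees, less where a joint would pass 70% of its speed; a pose out of reach is approached as far as the arm can. A call with a number of a shift or a turn outside -1 to 1 is refused whole. A call with a gripper value outside its range is refused whole. The fingers move at their own pace and stop on an object; "grip_force" is the grip in N (left out, the last holds). Time passes only in rows, so rows that do not move let the fingers close. It gives the time, the measured TCP pose, the force, the opening and the grip force at its end, in the units of the state.
- observe(): the state, without advancing time (a new reading comes with each control period).
- grab_frame(name): name is "side" or "top" or "wrist"; returns the picture (480x640x3 uint8, blue, green, red); there is no depth.
- get_calibration(name): a dict with "fx", "fy", "cx", "cy" (pixels), "R" (3x3) and "t" (3): a world point X has camera coordinates R X + t; the wrist camera has in their place "T_tool_cam" (4x4, takes a point from camera to tool coordinates, whose origin is the TCP and whose axes are the flange's). Camera axes: x right, y down, z forward; pixel columns grow to the right and rows downward; lengths in m; the calibration is good to about 2 mm. A picture is of the moment at which its call begins: read the wrist's pose just before it. get_calibration takes no time and is no camera call.
- hand_in(): hands the job in; it is judged then, once.
The state is a dict: "t": time; "q": joint angles; "qvel": joint speeds; "tau": joint torques, N m; "eef_pos": TCP position; "orientation": TCP orientation; "wrist_force": force on the tool from outside, world axes, zero at the start; "torque": the same for the moment, N m; "opening": finger opening in m; "grip_force": force on a finger pad.
Only numpy, scipy, OpenCV 4.12 (cv2) and the standard library are available. Lean on these libraries where they do the work, as an engineer would, in place of code of your own. Each camera call takes 0.05 s, during which the arm holds its last target. There are 200 camera calls.

## Working session

There is one attempt and no reset: what is moved stays moved. The work goes in short steps, Python scripts to look and compute and a tool call to move; the robot and the scene stay as the last step left them, time stands still between calls to the robot, and variables do not carry over. Pictures are saved under pics/ and viewed, at most 10 in all, crops included, and the job is handed in when it is done.

Besides the shell and the picture viewer there is one more tool, called as a command line: name --argument value ..., lists and objects as JSON in quotes. servo_tool: Moves the arm, as the interface text tells. Its arguments: {"type":"object","properties":{"plan":{"type":"array"},"grip_force":{"type":"number"}},"required":["plan"]}

```bash
mkdir -p pics; python3 - <<'E'
from bench import *
import cv2,numpy as np
s=observe();print({k:np.round(v,3).tolist() for k,v in s.items()})
for n in ("top","side"):
    cv2.imwrite(f"pics/{n}0.png",grab_frame(n));c=get_calibration(n)
    print(n,{k:np.round(v,4).tolist() for k,v in c.items()})
print(get_calibration("wrist"))
E
```

```text
{'t': 0.0, 'q': [-1.015, 0.256, 0.107, -0.0, -1.424, -0.285], 'qvel': [0.001, -0.001, -0.002, 0.002, 0.001, -0.0], 'tau': [0.0, -38.663, 23.794, 5.365, -0.006, -0.0], 'eef_pos': [0.147, -0.529, 0.23], 'orientation': [3.14, -0.0, -2.871], 'wrist_force': [-0.069, -0.484, 0.273], 'torque': [0.042, -0.027, -0.0], 'grip_force': 0.0, 'opening': 0.086}
top {'fx': 515.6958, 'fy': 515.6958, 'cx': 316.2515, 'cy': 234.1646, 'R': [[-0.0261, -0.9995, -0.018], [-0.9881, 0.0285, -0.1509], [0.1514, 0.0138, -0.9884]], 't': [-0.2097, 0.4863, 1.4021]}
side {'fx': 601.1066, 'fy': 601.1066, 'cx': 313.9061, 'cy': 237.3521, 'R': [[-0.9999, 0.0144, -0.0037], [0.0121, 0.6417, -0.7669], [-0.0087, -0.7668, -0.6418]], 't': [0.5332, -0.1471, 1.865]}
{'fx': 359.0066993381067, 'fy': 359.0066993381067, 'cx': 310.0131692235446, 'cy': 237.08166492543793, 'T_tool_cam': array([[-1.64328258e-05, -9.57893524e-01, -2.87123662e-01,
         7.22376711e-02],
       [ 9.99999984e-01, -6.64378626e-05,  1.64415473e-04,
         1.77675630e-04],
       [-1.76568399e-04, -2.87123654e-01,  9.57893510e-01,
        -1.41656414e-01],
       [ 0.00000000e+00,  0.00000000e+00,  0.00000000e+00,
         1.00000000e+00]])}
```

View pics/top0.png

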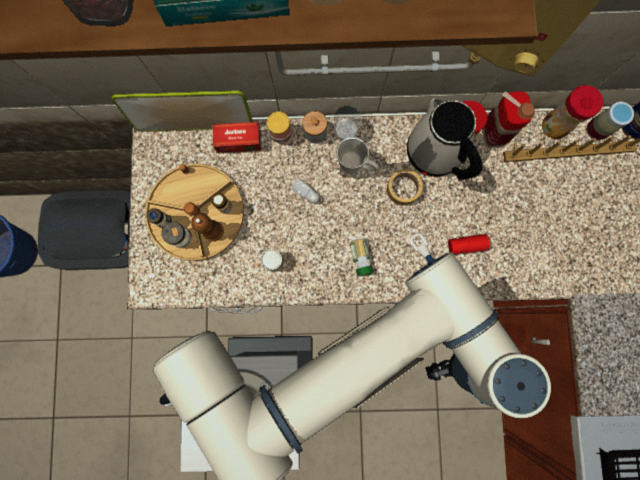

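View pics/side0.png

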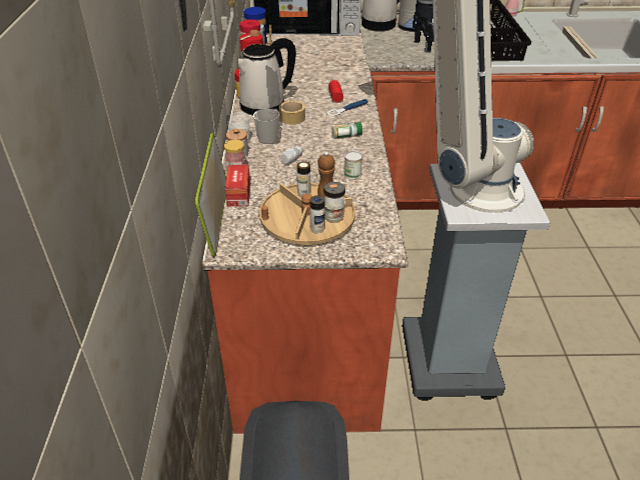

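The top view shows the turntable at about (195,212) with its knob at (185,168), so the empty bay faces the wall. The shaker is at (306,190), the green-capped jar at (362,256) with its cap towards the robot, the tin at (272,260), the mug at (352,152) and the tape at (405,187). The side view agrees.

```bash
cat > h.py <<'E'
from bench import *
import cv2,numpy as np
from scipy.spatial.transform import Rotation as Rot
def cam(n,s=None):
    c=get_calibration(n)
    if n!="wrist": return c,np.array(c["R"]),np.array(c["t"])
    s=s or observe(); T=np.eye(4);T[:3,:3]=Rot.from_euler('xyz',s["orientation"]).as_matrix();T[:3,3]=s["eef_pos"]
    W=np.linalg.inv(T@np.array(c["T_tool_cam"]));return c,W[:3,:3],W[:3,3]
def cast(C,uv,z):
    c,R,t=C;d=R.T@np.array([(uv[0]-c["cx"])/c["fx"],(uv[1]-c["cy"])/c["fy"],1]);o=-R.T@t
    return (o+d*(z-o[2])/d[2]).round(4)
def proj(C,X):
    c,R,t=C;p=R@np.array(X)+t;return np.array([c["cx"]+c["fx"]*p[0]/p[2],c["cy"]+c["fy"]*p[1]/p[2]]).round(1)
E
python3 - <<'E'
from h import *
C=cam("top")
for n,uv,z in [("tt c",(195.5,212),.02),("tt left",(147,212),.028),("tt right",(244,212),.028),("tt top",(195,165),.028),("tt bot",(195,260),.028),("knob",(185,169),.06),("jar base",(359,240),.023),("jar cap",(364,274),.023),("shk a",(294,182),.02),("shk b",(319,200),.02),("mug",(350,152),.09),("tape",(405,187),.04),("tin",(272,258),.07),("redjar",(469,244),.02),("edge",(200,306),0),("edge2",(400,305),0),("spat",(420,245),0)]:
    print(n,cast(C,uv,z))
im=cv2.imread("pics/top0.png");cr=im[130:290,135:385]
cv2.imwrite("pics/c1.png",cv2.resize(cr,(800,512),interpolation=cv2.INTER_CUBIC))
E
```

```text
tt c [0.5563 0.1193 0.02  ]
tt left [0.5588 0.2554 0.028 ]
tt right [ 0.5506 -0.0204  0.028 ]
tt top [0.6923 0.12   0.028 ]
tt bot [0.4182 0.1174 0.028 ]
knob [0.6719 0.1399 0.06  ]
jar base [ 0.4622 -0.3421  0.023 ]
jar cap [ 0.3667 -0.3522  0.023 ]
shk a [ 0.6355 -0.163   0.02  ]
shk b [ 0.5807 -0.2331  0.02  ]
mug [ 0.6971 -0.3222  0.09  ]
tape [ 0.6063 -0.4756  0.04  ]
tin [ 0.4133 -0.1021  0.07  ]
redjar [ 0.4426 -0.6485  0.02  ]
edge [0.2912 0.1091 0.    ]
edge2 [ 0.2792 -0.4507  0.    ]
spat [ 0.4461 -0.5158  0.    ]
```

View pics/c1.png

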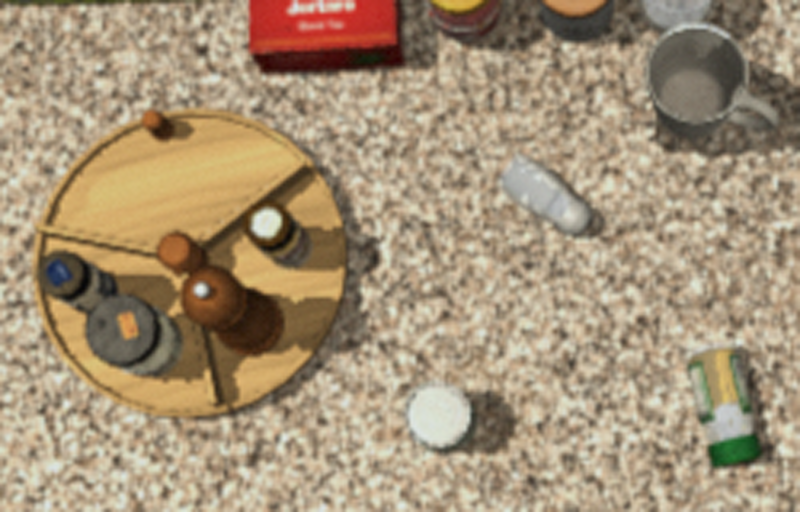

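The crop shows the knob at top-image (183,167.5), so the bay points about 10° off the wall direction. I'll turn the table 170° anticlockwise, holding the knob. First I square the tool and look at the fallen things on the way.

servo_tool --plan '[0, 0, 0.97, 0, 0, 0, 0, 0, 0, 0.97, 0, 0, 0, 0, 0, 0, 0, -1, 1, 0, 0, 0, 0, 0, -1, 1, 0, 0, 0, 0, 0, -1, 1, 0, 0, 0, 0, 0, -1, 1, 0, 0, 0, 0, 0, -1, 1, 0, 0, 0, 0, 0, -1, 1, 0, 0]'

```text
t: 1.1
eef_pos: [0.2676, -0.409, 0.2309]
orientation: [3.141, -0.001, 3.141]
wrist_force: [0.5, -0.7, -0.3]
opening: 0.0852
grip_force: 0.0
```

servo_tool --plan '[0, 0, 0, -1, 1, 0, 0, 0, 0, 0, -1, 1, 0, 0, 0, 0, 0, -1, 1, 0, 0, 0, 0, 0, -1, 1, 0, 0, 0, 0, 0, -1, 1, 0, 0, 0, 0, 0, -1, 1, 0, 0, 0, 0, 0, 0, 0, 0, 0]'

```text
t: 1.98
eef_pos: [0.3878, -0.2888, 0.2307]
orientation: [3.141, -0.001, -3.139]
wrist_force: [-0.0, -1.1, -0.8]
opening: 0.0853
grip_force: 0.0
```

```bash
python3 - <<'E'
from h import *
s=observe();print({k:np.round(v,3).tolist() for k,v in s.items() if k in("t","q","eef_pos","orientation","qvel")})
im=grab_frame("wrist");cv2.imwrite("pics/w1.png",im)
C=cam("wrist",s)
for X in [(.46,-.342,.023),(.36,-.352,.023),(.608,-.198,.02)]:print(proj(C,X))
E
```

```text
{'t': 1.975, 'q': [-0.315, 0.124, -0.057, -0.0, -1.391, -1.253], 'qvel': [-0.034, -0.007, -0.006, 0.009, -0.006, 0.026], 'eef_pos': [0.388, -0.289, 0.231], 'orientation': [3.141, -0.001, -3.139]}
[258.5 273.5]
[244.1 177.5]
[386.4 389.9]
```

View pics/w1.png

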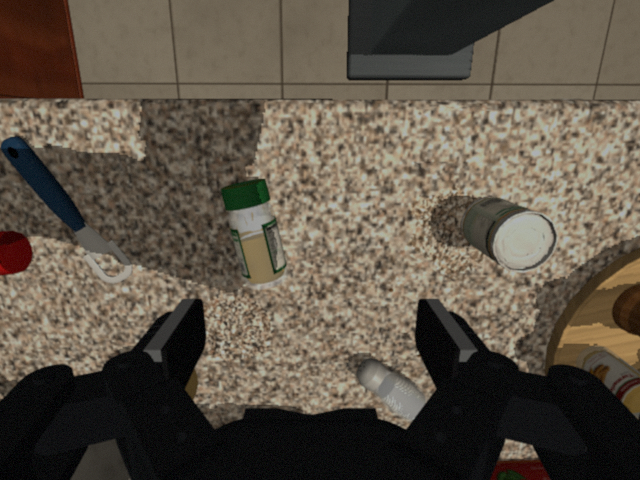

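The wrist view shows the jar's axis from the base at about (262,277) to the cap end at (246,186). The shaker's round top is at (367,368) and its foot is towards (420,412). I'll go to a pose that looks at the knob.

servo_tool --plan '[0, 0, 0, -0.48, 0.98, 0, 0, 0, 0, 0, -0.48, 0.98, 0, 0, 0, 0, 0, -0.48, 0.98, 0, 0, 0, 0, 0, -0.48, 0.98, 0, 0, 0, 0, 0, -0.48, 0.98, 0, 0, 0, 0, 0, -0.48, 0.98, 0, 0, 0, 0, 0, -0.48, 0.98, 0, 0, 0, 0, 0, -0.48, 0.98, 0, 0]'

```text
t: 3.02
eef_pos: [0.4637, -0.1333, 0.2312]
orientation: [-3.142, -0.0, 3.141]
wrist_force: [-0.1, 0.1, 0.4]
opening: 0.0852
grip_force: 0.0
```

servo_tool --plan '[0, 0, 0, -0.48, 0.98, 0, 0, 0, 0, 0, -0.48, 0.98, 0, 0, 0, 0, 0, -0.48, 0.98, 0, 0, 0, 0, 0, -0.48, 0.98, 0, 0, 0, 0, 0, -0.48, 0.98, 0, 0, 0, 0, 0, -0.48, 0.98, 0, 0, 0, 0, 0, -0.48, 0.98, 0, 0, 0, 0, 0, -0.48, 0.98, 0, 0]'

```text
t: 4.03
eef_pos: [0.5414, 0.025, 0.2313]
orientation: [-3.142, -0.0, -3.141]
wrist_force: [0.2, -0.1, -0.2]
opening: 0.0854
grip_force: 0.0
```

servo_tool --plan '[0, 0, 0, -0.48, 0.98, 0, 0, 0, 0, 0, -0.48, 0.98, 0, 0, 0, 0, 0, -0.48, 0.98, 0, 0, 0, 0, 0, -0.48, 0.98, 0, 0, 0, 0, 0, -0.48, 0.98, 0, 0, 0, 0, 0, -0.48, 0.98, 0, 0, 0, 0, 0, 0, 0, 0, 0]'

```text
t: 4.9
eef_pos: [0.5989, 0.1429, 0.2305]
orientation: [-3.141, -0.001, -3.14]
wrist_force: [-0.5, -0.1, -1.0]
opening: 0.0853
grip_force: 0.0
```

```bash
python3 - <<'E'
from h import *
s=observe();print({k:np.round(v,3).tolist() for k,v in s.items() if k in("t","q","eef_pos","orientation","qvel")})
im=grab_frame("wrist");cv2.imwrite("pics/w2.png",im)
C=cam("wrist",s)
print(proj(C,(.6745,.141,.062)),proj(C,(.555,.119,.08)))
E
```

```text
{'t': 4.9, 'q': [0.488, 0.389, 0.295, -0.0, -1.478, -2.057], 'qvel': [-0.021, -0.024, -0.024, 0.006, -0.0, 0.011], 'eef_pos': [0.599, 0.143, 0.23], 'orientation': [-3.141, -0.001, -3.14]}
[307.5 292.9] [279.8 166.6]
```

View pics/w2.png

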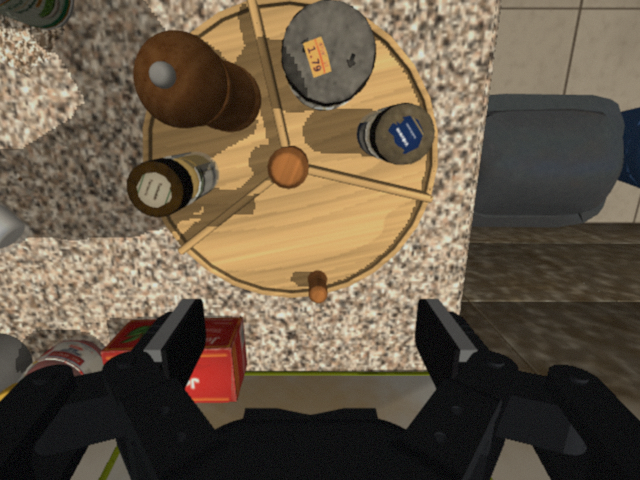

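The wrist view shows the knob top at (318,294) and the post top at (288.5,167). The jars are in the two bays away from the knob, and the red box is at the lower left.

```bash
python3 - <<'E'
from h import *
s=observe();C=cam("wrist",s)
k=cast(C,(318,294),.062);p=cast(C,(288.5,167),.08);d=k-p
print(k,p,np.hypot(*d[:2]),np.degrees(np.arctan2(d[1],d[0])), cast(C,(238,400),.0),cast(C,(240,320),.1),cast(C,(238,372),0.05),cast(C,(300,375),0))
E
```

```text
[0.6755 0.1501 0.062 ] [0.5551 0.1252 0.08  ] 0.12294783446649228 11.684648292765477 [0.8509 0.0524 0.    ] [0.6816 0.083  0.1   ] [0.7716 0.0665 0.05  ] [0.8139 0.1303 0.    ]
```

servo_tool --plan '[0, 0, 0, -0.957, 0.055, 0, 0.4, 0, 0, 0, -0.957, 0.055, 0, 0.4, 0, 0, 0, -0.957, 0.055, 0, 0.4, 0, 0, 0, -0.957, 0.055, 0, 0.4, 0, 0, -0.73, 0, 0, 1, 0.4, 0, 0, -0.73, 0, 0, 1, 0.4, 0, 0, 0, 0, 0, 1, 0.4, 0, 0, 0, 0, 0, 1, 0.4]'

```text
t: 5.95
eef_pos: [0.6749, 0.1451, 0.1509]
orientation: [-3.142, 0.0, -2.939]
wrist_force: [-0.8, -0.2, -0.8]
opening: 0.0511
grip_force: 0.0
```

servo_tool --plan '[0, 0, 0, 0, 0, 1, 0.4, 0, 0, 0, 0, 0, 1, 0.4, 0, 0, 0, 0, 0, 0, 0.4, 0, 0, 0, 0, 0, 0, 0.4]'

```text
t: 6.45
eef_pos: [0.6755, 0.1454, 0.1125]
orientation: [-3.141, 0.002, -2.938]
wrist_force: [0.0, 0.4, 0.4]
opening: 0.0513
grip_force: 0.0
```

```bash
python3 - <<'E'
from h import *
s=observe();print(s["t"],s["eef_pos"],s["orientation"],s["opening"],s["q"])
cv2.imwrite("pics/w3.png",grab_frame("wrist"))
E
```

```text
6.45 [0.67551805 0.145405   0.11254086] [-3.14132865e+00  1.59689768e-03 -2.93797078e+00] 0.05131055916455783 [ 4.37701874e-01  5.83698473e-01  3.10491382e-01  6.51628532e-04
 -1.29609718e+00 -1.80505283e+00]
```

View pics/w3.png

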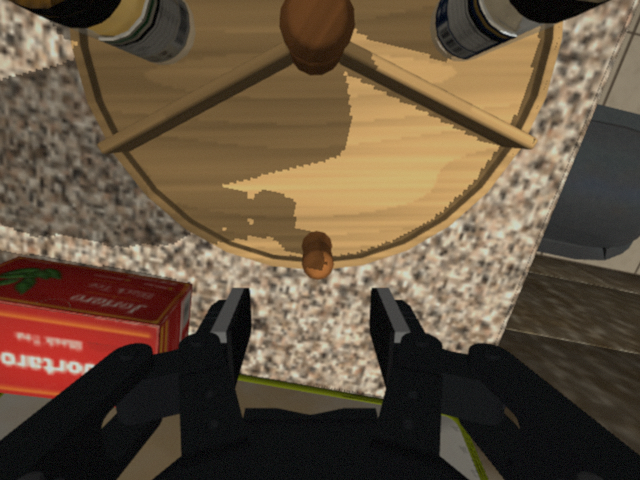

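The knob top is at (318,263), nearly midway between the fingers (the midpoint is about column 311). I'll compute the remaining offset.

```bash
python3 - <<'E'
from h import *
s=observe();C=cam("wrist",s)
k=cast(C,(318,263),.062);p=cast(C,(317,30),.08)
R=Rot.from_euler('xyz',s["orientation"]).as_matrix()
print(k,p,np.hypot(*(k-p)[:2]),"tool frame offs",R.T@(k-s["eef_pos"]),"units",R.T@(k-s["eef_pos"])/.02)
E
```

```text
[0.6757 0.1505 0.062 ] [0.564  0.1258 0.08  ] 0.11439833914878313 tool frame offs [-0.00092336  0.00486558  0.050761  ] units [-0.04616808  0.24327886  2.53805014]
```

servo_tool --plan '[0, 0, 0, 0, 0.2, 1, 0.4, 0, 0, 0, 0, 0, 1, 0.4, 0, 0, 0, 0, 0, 1, 0.4, 0, 0, 0, 0, 0, 0.8, 0.4, 0, 0, 0, 0, 0, 0, 1, 0, 0, 0, 0, 0, 0, 1, 0, 0, 0, 0, 0, 0, 1, 0, 0, 0, 0, 0, 0, 1]' --grip_force 50

```text
t: 7.5
eef_pos: [0.6748, 0.1496, 0.0364]
orientation: [-3.142, 0.002, -2.938]
wrist_force: [-0.5, -0.2, 2.7]
opening: 0.0168
grip_force: 49.1
```

Knob gripped. Now the arc, starting with a test call.

servo_tool --plan '[0, 0, -0.75, 0.034, 0.648, 0, 1, 0, 0, -0.75, 0.034, 0.648, 0, 1, 0, 0, -0.75, 0.034, 0.648, 0, 1, 0, 0, -0.75, 0.034, 0.648, 0, 1, 0, 0, -0.75, 0.034, 0.648, 0, 1]'

```text
t: 8.12
eef_pos: [0.6452, 0.2063, 0.0365]
orientation: [-3.14, -0.001, -2.41]
wrist_force: [-2.7, -4.6, 4.9]
opening: 0.0169
grip_force: 49.4
```

```bash
python3 - <<'E'
from h import *
s=observe();print(s["t"],s["eef_pos"],s["orientation"],s["opening"],s["wrist_force"],s["q"])
for c in[(.555,.124),(.555,.120)]:
    d=np.array(s["eef_pos"][:2])-c;print(np.hypot(*d),np.degrees(np.arctan2(d[1],d[0])))
E
```

```text
8.125 [0.64524705 0.2062785  0.03645362] [-3.14020511e+00 -6.08852278e-04 -2.41046255e+00] 0.016862788375427287 [-2.70229998 -4.56433072  4.91992529] [ 0.54017751  0.61247149  0.15805291  0.00164453 -1.11671272 -1.38056491]
0.12212404204184997 42.3555228199139
0.12485395330991088 43.71212572741593
```

servo_tool --plan '[0, 0, -0.75, 0.034, 0.648, 0, 1, 0, 0, -0.75, 0.034, 0.648, 0, 1, 0, 0, -0.75, 0.034, 0.648, 0, 1, 0, 0, -0.75, 0.034, 0.648, 0, 1, 0, 0, -0.75, 0.034, 0.648, 0, 1, 0, 0, -0.75, 0.034, 0.648, 0, 1, 0, 0, -0.75, 0.034, 0.648, 0, 1, 0, 0, -0.75, 0.034, 0.648, 0, 1]'

```text
t: 9.12
eef_pos: [0.5537, 0.245, 0.0364]
orientation: [-3.141, -0.006, -1.572]
wrist_force: [3.1, -13.0, 5.9]
opening: 0.0172
grip_force: 49.5
```

servo_tool --plan '[0, 0, -0.75, 0.034, 0.648, 0, 1, 0, 0, -0.75, 0.034, 0.648, 0, 1, 0, 0, -0.75, 0.034, 0.648, 0, 1, 0, 0, -0.75, 0.034, 0.648, 0, 1, 0, 0, -0.75, 0.034, 0.648, 0, 1, 0, 0, -0.75, 0.034, 0.648, 0, 1, 0, 0, -0.75, 0.034, 0.648, 0, 1, 0, 0, -0.75, 0.034, 0.648, 0, 1]'

```text
t: 10.12
eef_pos: [0.4654, 0.2038, 0.0365]
orientation: [-3.141, -0.01, -0.733]
wrist_force: [24.3, -19.0, -10.7]
opening: 0.0172
grip_force: 48.9
```

servo_tool --plan '[0, 0, -0.75, 0.034, 0.648, 0, 1, 0, 0, -0.75, 0.034, 0.648, 0, 1, 0, 0, -0.75, 0.034, 0.648, 0, 1, 0, 0, -0.75, 0.034, 0.648, 0, 1, 0, 0, -0.75, 0.034, 0.648, 0, 1, 0, 0, -0.75, 0.034, 0.648, 0, 1, 0, 0, -0.75, 0.034, 0.648, 0, 1, 0, 0, 0, 0, 0, 0, 1]'

```text
t: 11.12
eef_pos: [0.4356, 0.1263, 0.0366]
orientation: [-3.138, -0.013, -0.004]
wrist_force: [24.9, -3.2, -21.3]
opening: 0.0169
grip_force: 49.6
```

The knob is at the front and the bay faces forward. Release, rise and check.

servo_tool --plan '[0, 0, 0, 0, 0, 0, 0.5, 0, 0, 0, 0, 0, 0, 0.5, 0, 0, 0, 0, 0, 0, 0.5, 0, 0, 0, 0, 0, -0.5, 0.5, 0, 0, 0, 0, 0, -1, 0.5, 0, 0, 0, 0, 0, -1, 0.4, 0, 0, 0, 0, 0, -1, 0, 0, 0, 0, 0, 0, -1, 0]'

```text
t: 12.12
eef_pos: [0.4287, 0.1252, 0.1268]
orientation: [-3.141, -0.001, -0.005]
wrist_force: [0.0, -0.7, -0.1]
opening: 0.0843
grip_force: 0.0
```

```bash
cat >> h.py <<'E'
def frame(zdir,xhint):
    z=np.array(zdir,float);z/=np.linalg.norm(z);x=np.array(xhint,float);x-=z*(x@z);x/=np.linalg.norm(x)
    return np.column_stack([x,np.cross(z,x),z])
def plan(p1,R1,n,clo,p0=None,R0=None):
    """rows from the present (or given) pose to p1,R1; prints calls of 8 rows"""
    s=observe();p0=np.array(s["eef_pos"] if p0 is None else p0);R0=Rot.from_euler('xyz',s["orientation"]) if R0 is None else Rot.from_matrix(R0)
    dv=(R0.inv()*Rot.from_matrix(R1)).as_rotvec()/n;st=(np.array(p1)-p0)/n;rows=[]
    for i in range(n):
        Ri=R0*Rot.from_rotvec(dv*i);rows.append(np.r_[dv/np.radians(8),Ri.inv().apply(st)/.02,clo])
    rows=np.array(rows);print("max",abs(rows[:,:6]).max())
    for k in range(0,n,8):print([float(f"{v:.2f}") for v in rows[k:k+8].ravel()])
E
python3 - <<'E'
from h import *
s=observe();print(s["t"],s["eef_pos"],s["orientation"],s["q"])
im=grab_frame("top");cv2.imwrite("pics/t2.png",im)
C=cam("top")
hsv=cv2.cvtColor(im,cv2.COLOR_BGR2HSV)
m=cv2.inRange(hsv[200:300,330:400],(45,80,30),(85,255,255));ys,xs=np.nonzero(m);print("green",xs.mean()+330,ys.mean()+200,len(xs))
R=frame((0.1,0,-1),(-1,0,0))
R=frame((0,0,-1),(-.995,-.1,0))
plan((.36,-.345,.25),R,26,0)
E
```

```text
12.125 [0.42871057 0.12521892 0.12678042] [-3.14112822e+00 -7.55198671e-04 -5.32615107e-03] [ 6.37237288e-01  1.13538799e-01 -3.42970315e-01  8.99958943e-05
 -1.11340432e+00  9.28193356e-01]
green 364.1532258064516 269.491935483871 124
max 0.9150607455812205
[-0.0, 0.0, 0.84, -0.13, 0.91, -0.23, 0.0, -0.0, 0.0, 0.84, -0.02, 0.91, -0.23, 0.0, -0.0, 0.0, 0.84, 0.08, 0.91, -0.23, 0.0, -0.0, 0.0, 0.84, 0.19, 0.9, -0.23, 0.0, -0.0, 0.0, 0.84, 0.29, 0.87, -0.23, 0.0, -0.0, 0.0, 0.84, 0.39, 0.83, -0.23, 0.0, -0.0, 0.0, 0.84, 0.48, 0.78, -0.23, 0.0, -0.0, 0.0, 0.84, 0.57, 0.71, -0.23, 0.0]
[-0.0, 0.0, 0.84, 0.65, 0.64, -0.23, 0.0, -0.0, 0.0, 0.84, 0.72, 0.56, -0.23, 0.0, -0.0, 0.0, 0.84, 0.78, 0.47, -0.23, 0.0, -0.0, 0.0, 0.84, 0.83, 0.38, -0.23, 0.0, -0.0, 0.0, 0.84, 0.87, 0.28, -0.23, 0.0, -0.0, 0.0, 0.84, 0.9, 0.18, -0.23, 0.0, -0.0, 0.0, 0.84, 0.91, 0.07, -0.23, 0.0, -0.0, 0.0, 0.84, 0.92, -0.04, -0.23, 0.0]
[-0.0, 0.0, 0.84, 0.9, -0.14, -0.23, 0.0, -0.0, 0.0, 0.84, 0.88, -0.25, -0.23, 0.0, -0.0, 0.0, 0.84, 0.85, -0.35, -0.23, 0.0, -0.0, 0.0, 0.84, 0.8, -0.44, -0.23, 0.0, -0.0, 0.0, 0.84, 0.74, -0.53, -0.23, 0.0, -0.0, 0.0, 0.84, 0.68, -0.62, -0.23, 0.0, -0.0, 0.0, 0.84, 0.6, -0.69, -0.23, 0.0, -0.0, 0.0, 0.84, 0.52, -0.76, -0.23, 0.0]
[-0.0, 0.0, 0.84, 0.42, -0.81, -0.23, 0.0, -0.0, 0.0, 0.84, 0.33, -0.86, -0.23, 0.0]
```

servo_tool --plan '[0, 0, 0.84, -0.13, 0.91, -0.23, 0, 0, 0, 0.84, -0.02, 0.91, -0.23, 0, 0, 0, 0.84, 0.08, 0.91, -0.23, 0, 0, 0, 0.84, 0.19, 0.9, -0.23, 0, 0, 0, 0.84, 0.29, 0.87, -0.23, 0, 0, 0, 0.84, 0.39, 0.83, -0.23, 0, 0, 0, 0.84, 0.48, 0.78, -0.23, 0, 0, 0, 0.84, 0.57, 0.71, -0.23, 0]'

```text
t: 13.18
eef_pos: [0.4065, -0.0202, 0.1627]
orientation: [-3.141, -0.0, -0.948]
wrist_force: [0.5, 0.6, -0.3]
opening: 0.0854
grip_force: 0.0
```

servo_tool --plan '[0, 0, 0.84, 0.65, 0.64, -0.23, 0, 0, 0, 0.84, 0.72, 0.56, -0.23, 0, 0, 0, 0.84, 0.78, 0.47, -0.23, 0, 0, 0, 0.84, 0.83, 0.38, -0.23, 0, 0, 0, 0.84, 0.87, 0.28, -0.23, 0, 0, 0, 0.84, 0.9, 0.18, -0.23, 0, 0, 0, 0.84, 0.91, 0.07, -0.23, 0, 0, 0, 0.84, 0.92, -0.04, -0.23, 0]'

```text
t: 14.18
eef_pos: [0.3842, -0.1647, 0.1994]
orientation: [-3.141, 0.0, -1.886]
wrist_force: [0.5, 0.2, 0.2]
opening: 0.0853
grip_force: 0.0
```

servo_tool --plan '[0, 0, 0.84, 0.9, -0.14, -0.23, 0, 0, 0, 0.84, 0.88, -0.25, -0.23, 0, 0, 0, 0.84, 0.85, -0.35, -0.23, 0, 0, 0, 0.84, 0.8, -0.44, -0.23, 0, 0, 0, 0.84, 0.74, -0.53, -0.23, 0, 0, 0, 0.84, 0.68, -0.62, -0.23, 0, 0, 0, 0.84, 0.6, -0.69, -0.23, 0, 0, 0, 0.84, 0.52, -0.76, -0.23, 0]'

```text
t: 15.18
eef_pos: [0.3611, -0.3093, 0.2362]
orientation: [-3.141, 0.0, -2.824]
wrist_force: [0.2, -0.1, 0.7]
opening: 0.0852
grip_force: 0.0
```

servo_tool --plan '[0, 0, 0.84, 0.42, -0.81, -0.23, 0, 0, 0, 0.84, 0.33, -0.86, -0.23, 0, 0, 0, 0, 0, 0, 0, 0]'

```text
t: 15.55
eef_pos: [0.3554, -0.3457, 0.2452]
orientation: [-3.141, 0.0, -3.056]
wrist_force: [-1.0, 0.1, 0.3]
opening: 0.0855
grip_force: 0.0
```

```bash
python3 - <<'E'
from h import *
s=observe();print(s["t"],s["eef_pos"],s["orientation"],s["q"])
im=grab_frame("wrist");cv2.imwrite("pics/w4.png",im)
C=cam("wrist",s)
hsv=cv2.cvtColor(im,cv2.COLOR_BGR2HSV);m=cv2.inRange(hsv,(45,90,30),(85,255,255))
n,l,st,ce=cv2.connectedComponentsWithStats(m)
for i in range(1,n):
    if st[i,4]>150:print(st[i],ce[i],cast(C,ce[i],.025))
E
```

```text
15.55 [ 0.35540676 -0.34570277  0.24523252] [-3.14125597e+00  4.06356939e-04 -3.05611855e+00] [-4.54818709e-01  1.42838575e-01  1.96142992e-03  8.05085489e-05
 -1.42939752e+00 -1.03051491e+00]
[281 208  43  29 985] [302.29847716 222.87208122] [ 0.3768 -0.3516  0.025 ]
```

View pics/w4.png

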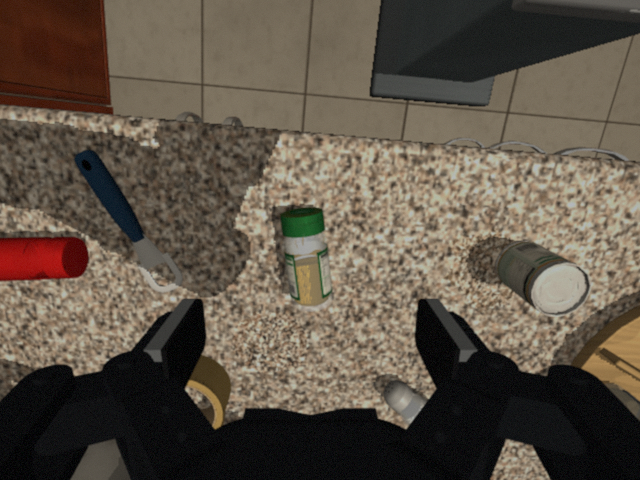

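The wrist view shows the jar's cap end at (302,207), its base end at (312,308), and the tape just visible at the lower left.

```bash
python3 - <<'E'
from h import *
s=observe();C=cam("wrist",s)
a=cast(C,(302,207.5),.005);b=cast(C,(312,307),.042);print(a,b,np.linalg.norm((a-b)[:2]))
# axis via left/right edges
for l,r in [((281,215),(324,213)),((292,300),(332,296))]:print(cast(C,l,.023),cast(C,r,.023))
print(cast(C,(366+20,385),.02))
E
```

```text
[ 0.3648 -0.3525  0.005 ] [ 0.4635 -0.333   0.042 ] 0.10060785257622787
[ 0.3708 -0.3735  0.023 ] [ 0.3648 -0.3292  0.023 ]
[ 0.4668 -0.355   0.023 ] [ 0.458  -0.3111  0.023 ]
[ 0.572  -0.2329  0.02  ]
```

```bash
python3 - <<'E'
from h import *
u=np.array([.984,.18,0]);R=frame(.7071*u+[0,0,-.7071],-u)
G=np.array([.408,-.344,.028]);P=G+.022*R[:,2];print(P)
Q=P+[0,0,.09]
plan(Q,R,10,0);plan(P,R,5,0,p0=Q,R0=R)
E
```

```text
[ 0.42330494 -0.34120032  0.0124462 ]
max 0.7883012877191947
[-0.03, -0.56, -0.06, -0.34, -0.01, 0.71, 0.0, -0.03, -0.56, -0.06, -0.28, -0.02, 0.74, 0.0, -0.03, -0.56, -0.06, -0.22, -0.02, 0.76, 0.0, -0.03, -0.56, -0.06, -0.16, -0.03, 0.77, 0.0, -0.03, -0.56, -0.06, -0.1, -0.03, 0.78, 0.0, -0.03, -0.56, -0.06, -0.04, -0.03, 0.79, 0.0, -0.03, -0.56, -0.06, 0.02, -0.04, 0.79, 0.0, -0.03, -0.56, -0.06, 0.08, -0.04, 0.78, 0.0]
[-0.03, -0.56, -0.06, 0.15, -0.04, 0.77, 0.0, -0.03, -0.56, -0.06, 0.21, -0.04, 0.76, 0.0]
max 0.6365004292557601
[0.0, 0.0, 0.0, 0.64, 0.0, 0.64, 0.0, 0.0, 0.0, 0.0, 0.64, 0.0, 0.64, 0.0, 0.0, 0.0, 0.0, 0.64, 0.0, 0.64, 0.0, 0.0, 0.0, 0.0, 0.64, 0.0, 0.64, 0.0, 0.0, 0.0, 0.0, 0.64, 0.0, 0.64, 0.0]
```

servo_tool --plan '[-0.03, -0.56, -0.06, -0.34, -0.01, 0.71, 0, -0.03, -0.56, -0.06, -0.28, -0.02, 0.74, 0, -0.03, -0.56, -0.06, -0.22, -0.02, 0.76, 0, -0.03, -0.56, -0.06, -0.16, -0.03, 0.77, 0, -0.03, -0.56, -0.06, -0.1, -0.03, 0.78, 0, -0.03, -0.56, -0.06, -0.04, -0.03, 0.79, 0, -0.03, -0.56, -0.06, 0.02, -0.04, 0.79, 0, -0.03, -0.56, -0.06, 0.08, -0.04, 0.78, 0]'

```text
t: 16.6
eef_pos: [0.41, -0.3411, 0.1308]
orientation: [3.13, 0.629, -2.986]
wrist_force: [-0.2, -0.1, 0.6]
opening: 0.0854
grip_force: 0.0
```

servo_tool --plan '[-0.03, -0.56, -0.06, 0.15, -0.04, 0.77, 0, -0.03, -0.56, -0.06, 0.21, -0.04, 0.76, 0, 0, 0, 0, 0, 0, 0, 0, 0, 0, 0, 0, 0, 0, 0]'

```text
t: 17.1
eef_pos: [0.423, -0.3414, 0.1031]
orientation: [3.134, 0.782, -2.969]
wrist_force: [-0.0, 0.2, -0.2]
opening: 0.0851
grip_force: 0.0
```

```bash
python3 - <<'E'
from h import *
s=observe();print(s["t"],s["eef_pos"],s["orientation"],s["q"],s["wrist_force"])
u=np.array([.984,.18,0]);R=frame(.7071*u+[0,0,-.7071],-u);print(Rot.from_matrix(R).as_euler('xyz'))
plan((.4233,-.3412,.0124),R,6,0)
E
```

```text
17.1 [ 0.42302729 -0.34135188  0.10310967] [ 3.13420025  0.78171411 -2.96850343] [-0.93042499  0.22609526 -0.25935057 -0.91875739 -0.91979703  0.05780868] [-0.0181878   0.24175829 -0.16261437]
[-3.14159265  0.78556211 -2.96066619]
max 0.5381996711984318
[0.0, -0.0, -0.01, 0.53, -0.0, 0.54, 0.0, 0.0, -0.0, -0.01, 0.53, -0.0, 0.54, 0.0, 0.0, -0.0, -0.01, 0.53, -0.0, 0.54, 0.0, 0.0, -0.0, -0.01, 0.53, -0.0, 0.54, 0.0, 0.0, -0.0, -0.01, 0.53, -0.0, 0.54, 0.0, 0.0, -0.0, -0.01, 0.53, 0.0, 0.54, 0.0]
```

servo_tool --plan '[0, 0, 0, 0.53, 0, 0.54, 0, 0, 0, 0, 0.53, 0, 0.54, 0, 0, 0, 0, 0.53, 0, 0.54, 0, 0, 0, 0, 0.53, 0, 0.54, 0, 0, 0, 0, 0.53, 0, 0.54, 0, 0, 0, 0, 0.53, 0, 0.54, 0, 0, 0, 0, 0, 0, 0, 0]'

```text
t: 17.98
eef_pos: [0.4237, -0.3401, 0.0117]
orientation: [3.132, 0.782, -2.969]
wrist_force: [-0.2, -0.5, 0.5]
opening: 0.0851
grip_force: 0.0
```

servo_tool --plan '[0, 0, 0, 0, 0, 0, 1, 0, 0, 0, 0, 0, 0, 1, 0, 0, 0, 0, 0, 0, 1, 0, 0, 0, 0, 0, 0, 1, 0, 0, 0, 0, 0, 0, 1]' --grip_force 60

```text
t: 18.6
eef_pos: [0.4237, -0.341, 0.0127]
orientation: [3.134, 0.784, -2.969]
wrist_force: [-2.6, 0.1, 6.2]
opening: 0.0432
grip_force: 60.7
```

Jar gripped. Lift, and plan the half-turn about the tool axis, which brings the jar upright while carrying it to the tray.

servo_tool --plan '[0, 0, 0, -0.5, 0, -0.5, 1, 0, 0, 0, -0.7, 0, -0.7, 1, 0, 0, 0, -0.7, 0, -0.7, 1, 0, 0, 0, -0.7, 0, -0.7, 1, 0, 0, 0, -0.7, 0, -0.7, 1, 0, 0, 0, -0.7, 0, -0.7, 1, 0, 0, 0, -0.7, 0, -0.7, 1, 0, 0, 0, -0.7, 0, -0.7, 1]'

```text
t: 19.6
eef_pos: [0.4235, -0.3411, 0.1645]
orientation: [3.131, 0.782, -2.971]
wrist_force: [0.3, 0.2, -1.5]
opening: 0.0432
grip_force: 61.0
```

```bash
python3 - <<'E'
from h import *
s=observe();print(s["t"],s["eef_pos"],s["orientation"],s["q"],s["opening"])
R0=Rot.from_euler('xyz',s["orientation"])
Rg=Rot.from_euler('xyz',[3.134,.784,-2.969]).as_matrix()
u=np.array([.984,.18,0])
b=Rg.T@(np.array([.467,-.332,.023])-[.4237,-.341,.0127]);print("b",b,"axis in tool",Rg.T@-u)
Rp=Rg@Rot.from_euler('z',np.pi).as_matrix()
print("up",Rp@(Rg.T@-u));P=np.array([.475,.167,.020])-Rp@b;print("final TCP",P)
Q=np.array([P[0]-.03,P[1]-.02,.22])
n=24;p=np.array(s["eef_pos"]);rows=[]
for i in range(n):
    Ri=R0*Rot.from_euler('z',-np.pi*i/n);rows.append(np.r_[0,0,-180/n/8,Ri.inv().apply((Q-p)/n)/.02,1])
for k in range(0,n,8):print([float(f"{v:.2f}") for v in np.array(rows[k:k+8]).ravel()])
E
```

```text
19.6 [ 0.42351885 -0.34109192  0.16450546] [ 3.13122992  0.78206757 -2.97142258] [-0.90715404  0.14013778 -0.20074544 -0.84058119 -0.99658117 -0.09675754] 0.04320701311481147
b [-0.03857244  0.00124843  0.02392882] axis in tool [ 0.70830236 -0.00297338 -0.70636742]
up [ 0.0031346  -0.00187946  1.00032127]
final TCP [0.48507232 0.16983867 0.06418677]
[0.0, 0.0, -0.94, -0.25, 1.0, 0.1, 1.0, 0.0, 0.0, -0.94, -0.38, 0.95, 0.1, 1.0, 0.0, 0.0, -0.94, -0.5, 0.9, 0.1, 1.0, 0.0, 0.0, -0.94, -0.61, 0.82, 0.1, 1.0, 0.0, 0.0, -0.94, -0.71, 0.74, 0.1, 1.0, 0.0, 0.0, -0.94, -0.8, 0.64, 0.1, 1.0, 0.0, 0.0, -0.94, -0.88, 0.53, 0.1, 1.0, 0.0, 0.0, -0.94, -0.94, 0.41, 0.1, 1.0]
[0.0, 0.0, -0.94, -0.99, 0.28, 0.1, 1.0, 0.0, 0.0, -0.94, -1.02, 0.15, 0.1, 1.0, 0.0, 0.0, -0.94, -1.03, 0.02, 0.1, 1.0, 0.0, 0.0, -0.94, -1.02, -0.12, 0.1, 1.0, 0.0, 0.0, -0.94, -1.0, -0.25, 0.1, 1.0, 0.0, 0.0, -0.94, -0.95, -0.38, 0.1, 1.0, 0.0, 0.0, -0.94, -0.9, -0.5, 0.1, 1.0, 0.0, 0.0, -0.94, -0.82, -0.61, 0.1, 1.0]
[0.0, 0.0, -0.94, -0.74, -0.71, 0.1, 1.0, 0.0, 0.0, -0.94, -0.64, -0.8, 0.1, 1.0, 0.0, 0.0, -0.94, -0.53, -0.88, 0.1, 1.0, 0.0, 0.0, -0.94, -0.41, -0.94, 0.1, 1.0, 0.0, 0.0, -0.94, -0.28, -0.99, 0.1, 1.0, 0.0, 0.0, -0.94, -0.15, -1.02, 0.1, 1.0, 0.0, 0.0, -0.94, -0.02, -1.03, 0.1, 1.0, 0.0, 0.0, -0.94, 0.12, -1.02, 0.1, 1.0]
```

servo_tool --plan '[0, 0, -0.94, -0.25, 1, 0.1, 1, 0, 0, -0.94, -0.38, 0.95, 0.1, 1, 0, 0, -0.94, -0.5, 0.9, 0.1, 1, 0, 0, -0.94, -0.61, 0.82, 0.1, 1, 0, 0, -0.94, -0.71, 0.74, 0.1, 1, 0, 0, -0.94, -0.8, 0.64, 0.1, 1, 0, 0, -0.94, -0.88, 0.53, 0.1, 1, 0, 0, -0.94, -0.94, 0.41, 0.1, 1]'

```text
t: 20.6
eef_pos: [0.434, -0.177, 0.1815]
orientation: [-2.432, 0.362, -1.778]
wrist_force: [-0.2, 1.1, -1.6]
opening: 0.043
grip_force: 60.9
```

servo_tool --plan '[0, 0, -0.94, -0.99, 0.28, 0.1, 1, 0, 0, -0.94, -1, 0.15, 0.1, 1, 0, 0, -0.94, -1, 0.02, 0.1, 1, 0, 0, -0.94, -1, -0.12, 0.1, 1, 0, 0, -0.94, -1, -0.25, 0.1, 1, 0, 0, -0.94, -0.95, -0.38, 0.1, 1, 0, 0, -0.94, -0.9, -0.5, 0.1, 1, 0, 0, -0.94, -0.82, -0.61, 0.1, 1]'

```text
t: 21.6
eef_pos: [0.4439, -0.0141, 0.1983]
orientation: [-2.431, -0.36, -0.996]
wrist_force: [-0.2, -0.6, -0.9]
opening: 0.0434
grip_force: 60.9
```

servo_tool --plan '[0, 0, -0.94, -0.74, -0.71, 0.1, 1, 0, 0, -0.94, -0.64, -0.8, 0.1, 1, 0, 0, -0.94, -0.53, -0.88, 0.1, 1, 0, 0, -0.94, -0.41, -0.94, 0.1, 1, 0, 0, -0.94, -0.28, -0.99, 0.1, 1, 0, 0, -0.94, -0.15, -1, 0.1, 1, 0, 0, -0.94, -0.02, -1, 0.1, 1, 0, 0, -0.94, 0.12, -1, 0.1, 1]'

```text
t: 22.6
eef_pos: [0.4566, 0.1449, 0.2235]
orientation: [-3.14, -0.772, 0.188]
wrist_force: [-0.0, -0.0, -1.5]
opening: 0.0434
grip_force: 61.0
```

```bash
python3 - <<'E'
from h import *
s=observe();print(s["t"],s["eef_pos"],s["orientation"],s["q"],s["opening"],s["qvel"])
a=cv2.resize(grab_frame("top")[120:300,120:360],(480,360),interpolation=cv2.INTER_CUBIC);b=cv2.resize(grab_frame("side")[60:280,210:410],(327,360),interpolation=cv2.INTER_CUBIC)
cv2.imwrite("pics/m1.png",np.hstack([a[:,:460],b]))
E
```

```text
22.6 [0.45656073 0.14490419 0.22346008] [-3.13977855 -0.77235351  0.18825839] [ 0.69006165 -0.33931693 -1.05858242  1.18623974 -0.36868366  0.03514786] 0.04338630286148279 [ 0.42440623  0.1696357   0.11426692  0.19687007 -0.2743619   0.5418183 ]
```

View pics/m1.png

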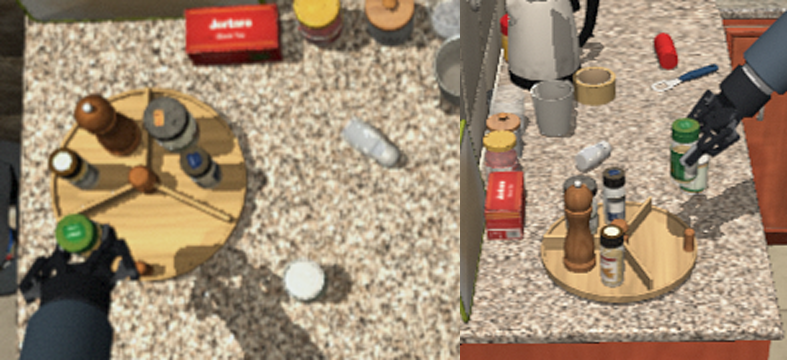

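The left half shows the jar upright in the gripper above the front-left of the tray. The knob is at top-image (191.5,254) and the post at (191,209); all four standing items are upright. The right half (side view) agrees. Joint 3 is near its limit, so I'll turn the heading to give it room before lowering.

```bash
python3 - <<'E'
from h import *
C=cam("top");k=cast(C,(191.5,254),.062);p=cast(C,(191,209),.08);print(k,p,np.degrees(np.arctan2(*(p-k)[[1,0]])))
b=np.array([-.0386,.0012,.0239]);psi=.8;w=np.array([np.cos(psi),np.sin(psi),0])
Rg=Rot.from_euler('xyz',[3.134,.784,-2.969]).as_matrix()
Rp=Rot.from_euler('z',psi-np.arctan2(.18,.984)).as_matrix()@Rg@Rot.from_euler('z',np.pi).as_matrix()
P=np.array([.475,.167,.020])-Rp@b;print("final",P,Rot.from_matrix(Rp).as_euler('xyz'))
plan(P+[0,0,.12],Rp,8,1)
E
```

```text
[0.4313 0.1186 0.062 ] [0.5528 0.1166 0.08  ] -0.9430552324710103
final [0.48161833 0.17515131 0.06418556] [-3.134      -0.784       0.79166619]
max 0.38532460950991165
[0.38, 0.01, -0.39, -0.04, -0.15, 0.31, 1.0, 0.38, 0.01, -0.39, -0.03, -0.13, 0.32, 1.0, 0.38, 0.01, -0.39, -0.03, -0.12, 0.32, 1.0, 0.38, 0.01, -0.39, -0.02, -0.1, 0.33, 1.0, 0.38, 0.01, -0.39, -0.02, -0.09, 0.33, 1.0, 0.38, 0.01, -0.39, -0.01, -0.07, 0.34, 1.0, 0.38, 0.01, -0.39, -0.01, -0.05, 0.34, 1.0, 0.38, 0.01, -0.39, -0.01, -0.03, 0.34, 1.0]
```

servo_tool --plan '[0.38, 0.01, -0.39, -0.04, -0.15, 0.31, 1, 0.38, 0.01, -0.39, -0.03, -0.13, 0.32, 1, 0.38, 0.01, -0.39, -0.03, -0.12, 0.32, 1, 0.38, 0.01, -0.39, -0.02, -0.1, 0.33, 1, 0.38, 0.01, -0.39, -0.02, -0.09, 0.33, 1, 0.38, 0.01, -0.39, -0.01, -0.07, 0.34, 1, 0.38, 0.01, -0.39, -0.01, -0.05, 0.34, 1, 0.38, 0.01, -0.39, -0.01, -0.03, 0.34, 1]'

```text
t: 23.7
eef_pos: [0.4874, 0.1443, 0.1937]
orientation: [3.117, -0.769, 0.658]
wrist_force: [0.9, -1.5, -2.2]
opening: 0.0433
grip_force: 62.2
```

```bash
python3 - <<'E'
from h import *
s=observe();print(s["t"],s["eef_pos"],s["orientation"],s["q"],s["wrist_force"])
Rp=Rot.from_euler('xyz',[-3.134,-.784,.792]).as_matrix();plan((.4816,.175,.085),Rp,8,1)
E
```

```text
23.7 [0.48741678 0.14425755 0.19366768] [ 3.11663085 -0.76947311  0.65798792] [ 0.56321558 -0.2090789  -0.69208862 -0.13007071 -0.32139329  1.76235688] [ 0.94284365 -1.45524848 -2.18954085]
max 0.558920897020614
[0.11, 0.01, -0.09, -0.41, -0.19, 0.55, 1.0, 0.11, 0.01, -0.09, -0.41, -0.18, 0.55, 1.0, 0.11, 0.01, -0.09, -0.41, -0.18, 0.55, 1.0, 0.11, 0.01, -0.09, -0.41, -0.18, 0.55, 1.0, 0.11, 0.01, -0.09, -0.4, -0.17, 0.55, 1.0, 0.11, 0.01, -0.09, -0.4, -0.17, 0.56, 1.0, 0.11, 0.01, -0.09, -0.4, -0.16, 0.56, 1.0, 0.11, 0.01, -0.09, -0.4, -0.16, 0.56, 1.0]
```

servo_tool --plan '[0.11, 0.01, -0.09, -0.41, -0.19, 0.55, 1, 0.11, 0.01, -0.09, -0.41, -0.18, 0.55, 1, 0.11, 0.01, -0.09, -0.41, -0.18, 0.55, 1, 0.11, 0.01, -0.09, -0.41, -0.18, 0.55, 1, 0.11, 0.01, -0.09, -0.4, -0.17, 0.55, 1, 0.11, 0.01, -0.09, -0.4, -0.17, 0.56, 1, 0.11, 0.01, -0.09, -0.4, -0.16, 0.56, 1, 0.11, 0.01, -0.09, -0.4, -0.16, 0.56, 1]'

```text
t: 24.7
eef_pos: [0.4828, 0.174, 0.0849]
orientation: [3.14, -0.78, 0.797]
wrist_force: [-1.2, -1.1, -1.5]
opening: 0.0435
grip_force: 62.2
```

```bash
python3 - <<'E'
from h import *
s=observe();print(s["t"],s["eef_pos"],s["orientation"],s["q"],s["wrist_force"])
Rp=Rot.from_euler('xyz',[-3.134,-.784,.792]).as_matrix();plan((.4816,.175,.071),Rp,3,1)
b=np.array([-.0386,.0012,.0239]);R=Rot.from_euler('xyz',s["orientation"]).as_matrix();print("base est",s["eef_pos"]+R@b,"axis",R@[.7083,-.003,-.7064])
C=cam("side");f=grab_frame("side");X=proj(C,s["eef_pos"]+R@b);print(X)
u,v=int(X[0]),int(X[1]);cv2.imwrite("pics/s3.png",cv2.resize(f[v-70:v+40,u-70:u+70],(700,550),interpolation=cv2.INTER_CUBIC))
E
```

```text
24.7 [0.48279201 0.17399086 0.08485573] [ 3.13976877 -0.77971122  0.79715065] [ 0.27829732  0.05006184 -0.53715576 -0.94046121 -0.44407101  2.84747437] [-1.18263603 -1.05933751 -1.48127961]
max 0.16420449602955262
[0.01, 0.01, 0.01, -0.16, -0.03, 0.16, 1.0, 0.01, 0.01, 0.01, -0.16, -0.03, 0.16, 1.0, 0.01, 0.01, 0.01, -0.16, -0.03, 0.16, 1.0]
base est [0.47624192 0.16550524 0.04072297] axis [0.00184933 0.00803056 1.00031542]
[334.8 214. ]
```

View pics/s3.png

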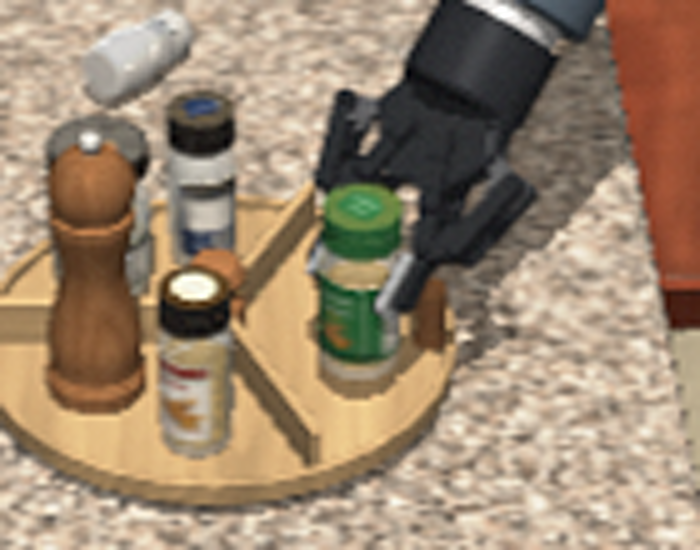

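The jar hangs upright over the bay, just behind and left of the knob. Joint 6 is nearing its range, so I back the heading off a little while lowering.

```bash
python3 - <<'E'
from h import *
b=np.array([-.0386,.0012,.0239])
R=Rot.from_euler('xyz',[-3.134,-.784,.65]).as_matrix();P=np.array([.475,.165,.024])-R@b;print(P,"axis",R@[.7083,-.003,-.7064]);plan(P,R,5,1)
E
```

```text
[0.48270293 0.17213519 0.06818556] axis [ 3.61196846e-03 -2.23055946e-04  1.00034282e+00]
max 0.14907456964068458
[-0.14, 0.01, 0.15, -0.11, 0.02, 0.1, 1.0, -0.14, 0.01, 0.15, -0.11, 0.02, 0.1, 1.0, -0.14, 0.01, 0.15, -0.11, 0.02, 0.1, 1.0, -0.14, 0.01, 0.15, -0.11, 0.02, 0.1, 1.0, -0.14, 0.01, 0.15, -0.11, 0.02, 0.1, 1.0]
```

servo_tool --plan '[-0.14, 0.01, 0.15, -0.11, 0.02, 0.1, 1, -0.14, 0.01, 0.15, -0.11, 0.02, 0.1, 1, -0.14, 0.01, 0.15, -0.11, 0.02, 0.1, 1, -0.14, 0.01, 0.15, -0.11, 0.02, 0.1, 1, -0.14, 0.01, 0.15, -0.11, 0.02, 0.1, 1, 0, 0, 0, 0, 0, 0, 1]'

```text
t: 25.5
eef_pos: [0.4831, 0.1724, 0.0703]
orientation: [-3.138, -0.786, 0.651]
wrist_force: [-0.6, 0.7, -1.9]
opening: 0.0432
grip_force: 62.2
```

servo_tool --plan '[0, 0, 0, -0.07, 0, 0.07, 1, 0, 0, 0, 0, 0, 0, 1]'

```text
t: 25.75
eef_pos: [0.4841, 0.1721, 0.0686]
orientation: [-3.139, -0.787, 0.652]
wrist_force: [0.4, -0.2, -1.0]
opening: 0.043
grip_force: 62.2
```

servo_tool --plan '[0, 0, 0, -0.05, 0, 0.05, 1, 0, 0, 0, 0, 0, 0, 1]'

```text
t: 26.0
eef_pos: [0.4839, 0.1722, 0.067]
orientation: [-3.139, -0.786, 0.652]
wrist_force: [0.5, 0.3, -0.8]
opening: 0.0431
grip_force: 62.2
```

servo_tool --plan '[0, 0, 0, -0.06, 0, 0.06, 1, 0, 0, 0, 0, 0, 0, 1]'

```text
t: 26.25
eef_pos: [0.4842, 0.1726, 0.0657]
orientation: [-3.139, -0.787, 0.653]
wrist_force: [0.1, 0.6, 0.1]
opening: 0.0435
grip_force: 62.2
```

servo_tool --plan '[0, 0, 0, -0.05, 0, 0.05, 1, 0, 0, 0, 0, 0, 0, 1]'

```text
t: 26.5
eef_pos: [0.485, 0.1734, 0.0656]
orientation: [-3.139, -0.79, 0.653]
wrist_force: [-2.8, 0.4, 7.1]
opening: 0.0433
grip_force: 62.7
```

servo_tool --plan '[0, 0, 0, -0.04, 0, 0.04, 1, 0, 0, 0, 0, 0, 0, 1]'

```text
t: 26.75
eef_pos: [0.4857, 0.174, 0.0656]
orientation: [-3.139, -0.792, 0.653]
wrist_force: [-4.3, 1.8, 11.7]
opening: 0.0434
grip_force: 63.1
```

Contact felt, so release and back off along the tool axis.

servo_tool --plan '[0, 0, 0, 0, 0, 0, 0.3, 0, 0, 0, 0, 0, 0, 0.3, 0, 0, 0, 0, 0, 0, 0.3, 0, 0, 0, 0, 0, -0.5, 0.3, 0, 0, 0, 0, 0, -0.8, 0.3, 0, 0, 0, 0, 0, -1, 0.3, 0, 0, 0, 0, 0, -1, 0.3, 0, 0, 0, 0, 0, -1, 0.3]'

```text
t: 27.75
eef_pos: [0.4353, 0.1351, 0.1239]
orientation: [-3.139, -0.786, 0.653]
wrist_force: [0.2, -1.1, 0.6]
opening: 0.0598
grip_force: 0.0
```

servo_tool --plan '[0, 0, 0, 0, 0, -1, 0, 0, 0, 0, 0, 0, -1, 0, 0, 0, 0, 0, 0, -1, 0]'

```text
t: 28.12
eef_pos: [0.4011, 0.1089, 0.1657]
orientation: [-3.139, -0.785, 0.654]
wrist_force: [0.7, -0.2, 0.7]
opening: 0.0855
grip_force: 0.0
```

```bash
python3 - <<'E'
from h import *
s=observe();print(s["t"],s["eef_pos"],s["orientation"],s["q"],s["wrist_force"])
a=cv2.resize(grab_frame("top")[120:300,120:360],(480,360),interpolation=cv2.INTER_CUBIC);b=cv2.resize(grab_frame("side")[60:280,210:410],(327,360),interpolation=cv2.INTER_CUBIC)
cv2.imwrite("pics/m2.png",np.hstack([a[:,:460],b]))
E
```

```text
28.125 [0.40107808 0.10887215 0.16573985] [-3.13936875 -0.78541849  0.65364049] [ 0.61932481 -0.42085508 -0.91273077 -0.0912129  -0.29500742  1.68235975] [ 0.706463   -0.20756854  0.73082879]
```

View pics/m2.png

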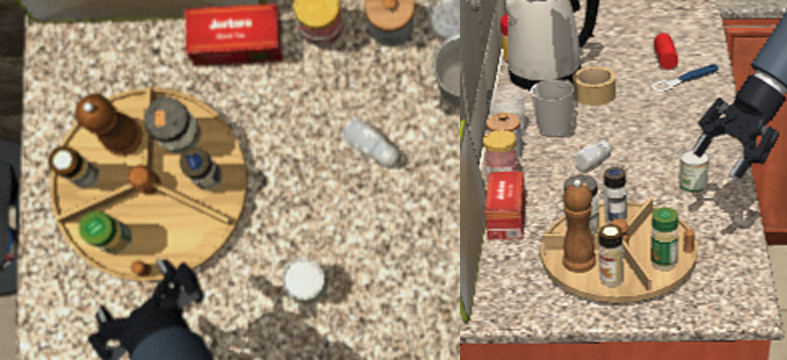

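The jar stands upright in the bay behind the knob, and everything else is in place. The shaker's foot is at top-image (292.5,183.5) and its top at (321,200). My picture allowance is used up, so from here I measure in code only.

```bash
python3 - <<'E'
from h import *
C=cam("top");im=cv2.imread("pics/top0.png");x0,y0=280,165
hsv=cv2.cvtColor(cv2.medianBlur(im,3),cv2.COLOR_BGR2HSV)[y0:220,x0:340]
m=((hsv[...,1]<30)&(hsv[...,2]>110)).astype(np.uint8)
m=cv2.morphologyEx(m,cv2.MORPH_OPEN,np.ones((3,3),np.uint8))
n,l,st,ce=cv2.connectedComponentsWithStats(m);i=1+st[1:,4].argmax();print(st[i],ce[i])
r=cv2.minAreaRect(np.argwhere(l==i)[:,::-1].astype(np.float32)+[x0,y0]);print(r);print(cv2.boxPoints(r))
for q in [(293.5,182.5),(320,200),r[0]]:print(cast(C,q,.025))
R1=frame((0,0,-1),(np.cos(.65),np.sin(.65),0));R2=frame((0,0,-1),(-np.cos(.9),-np.sin(.9),0))
plan((.42,.06,.245),R1,8,0);plan((.571,-.245,.245),R2,21,0,p0=(.42,.06,.245),R0=R1)
E
```

```text
[ 12  14  27  23 320] [24.43125 25.29375]Traceback (most recent call last):
  File "<stdin>", line 7, in <module>
cv2.error: OpenCV(4.12.0) /io/opencv/modules/imgproc/src/convhull.cpp:143: error: (-215:Assertion failed) total >= 0 && (depth == CV_32F || depth == CV_32S) in function 'convexHull'
```

```bash
python3 - <<'E'
from h import *
C=cam("top");im=cv2.imread("pics/top0.png");x0,y0=280,165
hsv=cv2.cvtColor(cv2.medianBlur(im,3),cv2.COLOR_BGR2HSV)[y0:220,x0:340]
m=((hsv[...,1]<30)&(hsv[...,2]>110)).astype(np.uint8)
m=cv2.morphologyEx(m,cv2.MORPH_OPEN,np.ones((3,3),np.uint8))
n,l,st,ce=cv2.connectedComponentsWithStats(m);i=1+st[1:,4].argmax()
r=cv2.minAreaRect((np.argwhere(l==i)[:,::-1]+[x0,y0]).astype(np.float32));print(r);B=cv2.boxPoints(r)
for q in [*B,r[0]]:print(q,cast(C,q,.022))
R1=frame((0,0,-1),(np.cos(.65),np.sin(.65),0));R2=frame((0,0,-1),(-np.cos(.9),-np.sin(.9),0))
plan((.42,.06,.245),R1,8,0);plan((.571,-.245,.245),R2,21,0,p0=(.42,.06,.245),R0=R1)
E
```

```text
((305.3258361816406, 190.57864379882812), (29.78594207763672, 12.719974517822266), 32.0053825378418)
[289.32584 188.07864] [ 0.6175 -0.1494  0.022 ]
[296.0674  177.29211] [ 0.6486 -0.1693  0.022 ]
[321.32584 193.07864] [ 0.6002 -0.2403  0.022 ]
[314.58426 203.86517] [ 0.5694 -0.2203  0.022 ]
(305.3258361816406, 190.57864379882812) [ 0.6088 -0.1949  0.022 ]
max 0.7068379909518988
[-0.0, -0.71, 0.0, 0.28, 0.31, -0.41, 0.0, -0.0, -0.71, 0.0, 0.24, 0.31, -0.44, 0.0, -0.0, -0.71, 0.0, 0.19, 0.31, -0.46, 0.0, -0.0, -0.71, 0.0, 0.15, 0.31, -0.47, 0.0, -0.0, -0.71, 0.0, 0.1, 0.31, -0.49, 0.0, -0.0, -0.71, 0.0, 0.05, 0.31, -0.49, 0.0, -0.0, -0.71, 0.0, 0.0, 0.31, -0.5, 0.0, -0.0, -0.71, 0.0, -0.05, 0.31, -0.49, 0.0]
max 0.986166994772199
[-0.0, -0.0, 0.99, -0.15, 0.8, 0.0, 0.0, -0.0, -0.0, 0.99, -0.04, 0.81, 0.0, 0.0, -0.0, -0.0, 0.99, 0.07, 0.81, 0.0, 0.0, -0.0, -0.0, 0.99, 0.18, 0.79, 0.0, 0.0, -0.0, -0.0, 0.99, 0.29, 0.76, 0.0, 0.0, -0.0, -0.0, 0.99, 0.39, 0.71, 0.0, 0.0, -0.0, -0.0, 0.99, 0.48, 0.65, 0.0, 0.0, -0.0, -0.0, 0.99, 0.57, 0.58, 0.0, 0.0]
[-0.0, -0.0, 0.99, 0.64, 0.5, 0.0, 0.0, -0.0, -0.0, 0.99, 0.7, 0.4, 0.0, 0.0, -0.0, -0.0, 0.99, 0.75, 0.3, 0.0, 0.0, -0.0, -0.0, 0.99, 0.79, 0.2, 0.0, 0.0, -0.0, -0.0, 0.99, 0.81, 0.09, 0.0, 0.0, -0.0, -0.0, 0.99, 0.81, -0.02, 0.0, 0.0, -0.0, -0.0, 0.99, 0.8, -0.13, 0.0, 0.0, -0.0, -0.0, 0.99, 0.77, -0.24, 0.0, 0.0]
[-0.0, -0.0, 0.99, 0.73, -0.35, 0.0, 0.0, -0.0, -0.0, 0.99, 0.68, -0.44, 0.0, 0.0, -0.0, -0.0, 0.99, 0.61, -0.53, 0.0, 0.0, -0.0, -0.0, 0.99, 0.53, -0.61, 0.0, 0.0, -0.0, -0.0, 0.99, 0.44, -0.68, 0.0, 0.0]
```

servo_tool --plan '[0, -0.71, 0, 0.28, 0.31, -0.41, 0, 0, -0.71, 0, 0.24, 0.31, -0.44, 0, 0, -0.71, 0, 0.19, 0.31, -0.46, 0, 0, -0.71, 0, 0.15, 0.31, -0.47, 0, 0, -0.71, 0, 0.1, 0.31, -0.49, 0, 0, -0.71, 0, 0.05, 0.31, -0.49, 0, 0, -0.71, 0, 0, 0.31, -0.5, 0, 0, -0.71, 0, -0.05, 0.31, -0.49, 0]'

```text
t: 29.22
eef_pos: [0.421, 0.0612, 0.2432]
orientation: [-3.139, 0.011, 0.655]
wrist_force: [0.8, -0.9, -0.2]
opening: 0.0853
grip_force: 0.0
```

servo_tool --plan '[0, 0, 0.99, -0.15, 0.8, 0, 0, 0, 0, 0.99, -0.04, 0.81, 0, 0, 0, 0, 0.99, 0.07, 0.81, 0, 0, 0, 0, 0.99, 0.18, 0.79, 0, 0, 0, 0, 0.99, 0.29, 0.76, 0, 0, 0, 0, 0.99, 0.39, 0.71, 0, 0, 0, 0, 0.99, 0.48, 0.65, 0, 0, 0, 0, 0.99, 0.57, 0.58, 0, 0]'

```text
t: 30.22
eef_pos: [0.4794, -0.0553, 0.2423]
orientation: [3.136, 0.006, -0.455]
wrist_force: [-0.6, -0.0, 0.5]
opening: 0.0852
grip_force: 0.0
```

servo_tool --plan '[0, 0, 0.99, 0.64, 0.5, 0, 0, 0, 0, 0.99, 0.7, 0.4, 0, 0, 0, 0, 0.99, 0.75, 0.3, 0, 0, 0, 0, 0.99, 0.79, 0.2, 0, 0, 0, 0, 0.99, 0.81, 0.09, 0, 0, 0, 0, 0.99, 0.81, -0.02, 0, 0, 0, 0, 0.99, 0.8, -0.13, 0, 0, 0, 0, 0.99, 0.77, -0.24, 0, 0]'

```text
t: 31.22
eef_pos: [0.5367, -0.1719, 0.2419]
orientation: [3.134, -0.002, -1.561]
wrist_force: [-0.2, -0.4, 0.3]
opening: 0.0852
grip_force: 0.0
```

servo_tool --plan '[0, 0, 0.99, 0.73, -0.35, 0, 0, 0, 0, 0.99, 0.68, -0.44, 0, 0, 0, 0, 0.99, 0.61, -0.53, 0, 0, 0, 0, 0.99, 0.53, -0.61, 0, 0, 0, 0, 0.99, 0.44, -0.68, 0, 0, 0, 0, 0, 0, 0, 0, 0]'

```text
t: 31.98
eef_pos: [0.5721, -0.2448, 0.2413]
orientation: [3.136, -0.007, -2.248]
wrist_force: [0.8, -0.1, 0.4]
opening: 0.0852
grip_force: 0.0
```

```bash
python3 - <<'E'
from h import *
s=observe();print(s["t"],s["eef_pos"],s["orientation"],s["q"],s["wrist_force"])
C=cam("wrist",s);im=grab_frame("wrist");cv2.imwrite("pics/w5.png",im)
c=proj(C,(.6088,-.195,.022));print("expected",c,proj(C,(.633,-.159,.022)),proj(C,(.585,-.23,.022)))
hsv=cv2.cvtColor(cv2.medianBlur(im,5),cv2.COLOR_BGR2HSV)
for S in (25,35):
    m=((hsv[...,1]<S)&(hsv[...,2]>90)).astype(np.uint8);m=cv2.morphologyEx(m,cv2.MORPH_OPEN,np.ones((5,5),np.uint8))
    n,l,st,ce=cv2.connectedComponentsWithStats(m)
    for i in range(1,n):
        if st[i,4]>400:
            r=cv2.minAreaRect(np.argwhere(l==i)[:,::-1].astype(np.int32));print(S,st[i],np.round(r[0],1),np.round(r[1],1),round(r[2],1),cv2.boxPoints(r).round(0).tolist())
E
```

```text
31.975 [ 0.57205406 -0.24482313  0.24126251] [ 3.13566796 -0.00671086 -2.24834596] [-0.15192978  0.40563601  0.34638201  0.0028358  -1.52003466 -0.52579564] [ 0.79169275 -0.1158197   0.35992994]
expected [311.5 261.7] [314.8 298.5] [308.3 223.4]
25 [519 217  34  34 754] [535.5 233.8] [32.8 32. ] 78.7 [[517.0, 221.0], [548.0, 215.0], [554.0, 247.0], [523.0, 253.0]]
25 [ 304  241   27   60 1380] [317.  270.5] [59. 26.] 90.0 [[304.0, 241.0], [330.0, 241.0], [330.0, 300.0], [304.0, 300.0]]
25 [ 87 260  53  41 940] [110.5 283.1] [55.9 24.6] 31.2 [[80.0, 279.0], [93.0, 258.0], [141.0, 287.0], [128.0, 308.0]]
35 [ 519  198   56   59 2475] [546.7 227.1] [51.6 61.6] 23.6 [[511.0, 245.0], [535.0, 189.0], [583.0, 209.0], [558.0, 266.0]]
35 [ 298  222   34   82 2302] [314.5 262.5] [81. 33.] 90.0 [[298.0, 222.0], [331.0, 222.0], [331.0, 303.0], [298.0, 303.0]]
35 [  85  257   56   46 1332] [109.1 283.5] [61.6 31.2] 30.6 [[75.0, 281.0], [91.0, 254.0], [144.0, 286.0], [128.0, 313.0]]
```

```bash
python3 - <<'E'
from h import *
im=cv2.imread("pics/w5.png");hsv=cv2.cvtColor(cv2.medianBlur(im,5),cv2.COLOR_BGR2HSV)
def show(m):
    for v in range(206,320,4):print(v,"".join(".#"[int(x)] for x in m[v,270:362:2]))
m=(hsv[...,1]<48)&(hsv[...,2]>60);show(m)
g=cv2.cvtColor(im,cv2.COLOR_BGR2GRAY)
for v in range(215,310,12):print(v,g[v,284:346:2].tolist(),hsv[v,284:346:4,1].tolist())
E
```

```text
206 ............................#.................
210 ............................##................
214 ..............#..........#.......##...#.......
218 ..............................................
222 ####............############..................
226 ####............#############.................
230 .......##......###############.....#..........
234 ..............################................
238 ..#..#.......#.###############..###...........
242 .......###.#...###############................
246 ........#......###############................
250 ...............###############......####......
254 ...............################..........##...
258 ..............#################...........##..
262 ..............#################...............
266 .............###################..............
270 .............###################..............
274 ............####################.............#
278 .............###################..............
282 ..............####################............
286 .............####################.............
290 .............############
[... 1435 characters left out ...]
 13, 12, 11, 20, 44, 63, 78, 57]
275 [123, 133, 119, 112, 102, 101, 97, 107, 122, 148, 155, 156, 161, 166, 152, 166, 150, 147, 147, 144, 139, 139, 136, 143, 118, 104, 109, 139, 125, 121, 138] [73, 58, 57, 45, 29, 23, 14, 6, 12, 10, 9, 14, 39, 78, 73, 74]
287 [106, 99, 127, 136, 120, 158, 157, 124, 116, 136, 147, 156, 156, 148, 148, 149, 147, 146, 143, 141, 140, 137, 132, 125, 143, 156, 152, 140, 147, 138, 147] [62, 62, 62, 40, 34, 24, 13, 12, 10, 10, 9, 13, 33, 63, 58, 63]
299 [104, 88, 102, 128, 139, 148, 132, 121, 131, 141, 137, 138, 136, 136, 136, 137, 137, 136, 135, 142, 153, 161, 162, 145, 112, 125, 132, 149, 167, 177, 178] [56, 64, 72, 63, 56, 43, 24, 12, 11, 9, 23, 25, 66, 70, 56, 37]
```

The code mask shows the shaker's axis along column 314.5. Its top end is at row 221, the widest part around rows 266–286, and the foot end at row 303.

```bash
python3 - <<'E'
from h import *
s=observe();C=cam("wrist",s)
a=cast(C,(314.5,221),.014);b=cast(C,(315,303.5),.036);print(a,b,np.linalg.norm((a-b)[:2]))
for z in(.0,.014,.03):print(cast(C,(314.5,221),z))
print(cast(C,(296,275),.022),cast(C,(333.5,275),.022))
d=(b-a)[:2];psi=np.arctan2(d[1],d[0]);print("psi",psi)
foot=b[:2]*.5+.5*(a[:2]+.090*d/np.linalg.norm(d));print("foot",foot)
u=np.array([np.cos(psi),np.sin(psi),0]);el=np.radians(42)
R=frame(np.cos(el)*u-[0,0,np.sin(el)],-u)
G=np.r_[foot-.036*u[:2],.026];P=G+.022*R[:,2];print("G",G,"P",P,Rot.from_matrix(R).as_euler('xyz'))
plan(P+[0,0,.08],R,10,0);plan(P,R,6,0,p0=P+[0,0,.08],R0=R)
E
```

```text
[ 0.5793 -0.2257  0.014 ] [ 0.6323 -0.159   0.036 ] 0.08519325090639512
[ 0.5812 -0.2229  0.    ]
[ 0.5793 -0.2257  0.014 ]
[ 0.5771 -0.229   0.03  ]
[ 0.6313 -0.1928  0.022 ] [ 0.5996 -0.1673  0.022 ]
psi 0.8993550976183319
foot [ 0.63379518 -0.15711834]
G [ 0.61139904 -0.18530367  0.026     ] P [ 0.62157011 -0.17250347  0.01127913] [-3.14159265  0.83775804 -2.24223756]
max 0.8696975458111322
[0.0, -0.6, -0.0, -0.44, 0.03, 0.75, 0.0, 0.0, -0.6, -0.0, -0.38, 0.03, 0.78, 0.0, 0.0, -0.6, -0.0, -0.31, 0.03, 0.81, 0.0, 0.0, -0.6, -0.0, -0.24, 0.03, 0.84, 0.0, 0.0, -0.6, -0.0, -0.17, 0.03, 0.85, 0.0, 0.0, -0.6, -0.0, -0.09, 0.03, 0.86, 0.0, 0.0, -0.6, -0.0, -0.02, 0.03, 0.87, 0.0, 0.0, -0.6, -0.0, 0.05, 0.03, 0.87, 0.0]
[0.0, -0.6, -0.0, 0.12, 0.03, 0.86, 0.0, 0.0, -0.6, -0.0, 0.2, 0.03, 0.85, 0.0]
max 0.49542988365159624
[0.0, 0.0, 0.0, 0.5, -0.0, 0.45, 0.0, 0.0, 0.0, 0.0, 0.5, -0.0, 0.45, 0.0, 0.0, 0.0, 0.0, 0.5, -0.0, 0.45, 0.0, 0.0, 0.0, 0.0, 0.5, -0.0, 0.45, 0.0, 0.0, 0.0, 0.0, 0.5, -0.0, 0.45, 0.0, 0.0, 0.0, 0.0, 0.5, -0.0, 0.45, 0.0]
```

servo_tool --plan '[0, -0.6, 0, -0.44, 0.03, 0.75, 0, 0, -0.6, 0, -0.38, 0.03, 0.78, 0, 0, -0.6, 0, -0.31, 0.03, 0.81, 0, 0, -0.6, 0, -0.24, 0.03, 0.84, 0, 0, -0.6, 0, -0.17, 0.03, 0.85, 0, 0, -0.6, 0, -0.09, 0.03, 0.86, 0, 0, -0.6, 0, -0.02, 0.03, 0.87, 0, 0, -0.6, 0, 0.05, 0.03, 0.87, 0]'

```text
t: 33.02
eef_pos: [0.6113, -0.186, 0.1229]
orientation: [3.14, 0.667, -2.247]
wrist_force: [-0.3, 0.1, -0.4]
opening: 0.0855
grip_force: 0.0
```

servo_tool --plan '[0, -0.6, 0, 0.12, 0.03, 0.86, 0, 0, -0.6, 0, 0.2, 0.03, 0.85, 0, 0, 0, 0, 0, 0, 0, 0, 0, 0, 0, 0, 0, 0, 0]'

```text
t: 33.52
eef_pos: [0.6212, -0.1727, 0.094]
orientation: [3.14, 0.83, -2.248]
wrist_force: [0.1, 0.1, -0.1]
opening: 0.0853
grip_force: 0.0
```

```bash
python3 - <<'E'
from h import *
s=observe();print(s["t"],s["eef_pos"],s["orientation"],s["q"],s["wrist_force"])
R=Rot.from_euler('xyz',[-3.1416,.8378,-2.242]).as_matrix()
plan((.6216,-.1725,.0113),R,6,0)
E
```

```text
33.525 [ 0.62124668 -0.17267128  0.09399411] [ 3.13973982  0.83011426 -2.24846287] [-0.53455104  0.51975286  0.13564943 -0.89415265 -1.21455624  0.20122569] [ 0.13353012  0.14149215 -0.05859568]
max 0.5095657975001235
[-0.0, -0.01, -0.01, 0.51, -0.0, 0.47, 0.0, -0.0, -0.01, -0.01, 0.51, -0.0, 0.47, 0.0, -0.0, -0.01, -0.01, 0.51, -0.0, 0.47, 0.0, -0.0, -0.01, -0.01, 0.51, -0.0, 0.47, 0.0, -0.0, -0.01, -0.01, 0.51, -0.0, 0.46, 0.0, -0.0, -0.01, -0.01, 0.51, -0.0, 0.46, 0.0]
```

servo_tool --plan '[0, -0.01, 0, 0.51, 0, 0.47, 0, 0, -0.01, 0, 0.51, 0, 0.47, 0, 0, -0.01, 0, 0.51, 0, 0.47, 0, 0, -0.01, 0, 0.51, 0, 0.47, 0, 0, -0.01, 0, 0.51, 0, 0.46, 0, 0, -0.01, 0, 0.51, 0, 0.46, 0, 0, 0, 0, 0, 0, 0, 0]'

```text
t: 34.4
eef_pos: [0.6202, -0.1716, 0.0086]
orientation: [3.132, 0.84, -2.255]
wrist_force: [-0.0, 0.5, 1.1]
opening: 0.0855
grip_force: 0.0
```

servo_tool --plan '[0, 0, 0, 0, 0, 0, 1, 0, 0, 0, 0, 0, 0, 1, 0, 0, 0, 0, 0, 0, 1, 0, 0, 0, 0, 0, 0, 1, 0, 0, 0, 0, 0, 0, 1]' --grip_force 50

```text
t: 35.02
eef_pos: [0.6213, -0.1722, 0.0112]
orientation: [3.139, 0.841, -2.25]
wrist_force: [-1.5, -2.0, 5.7]
opening: 0.0408
grip_force: 50.2
```

Shaker gripped. Lift, then plan the half-turn with the carry.

servo_tool --plan '[0, 0, 0, -0.5, 0, -0.45, 1, 0, 0, 0, -0.75, 0, -0.67, 1, 0, 0, 0, -0.75, 0, -0.67, 1, 0, 0, 0, -0.75, 0, -0.67, 1, 0, 0, 0, -0.75, 0, -0.67, 1, 0, 0, 0, -0.75, 0, -0.67, 1, 0, 0, 0, -0.75, 0, -0.67, 1, 0, 0, 0, -0.75, 0, -0.67, 1]'

```text
t: 36.02
eef_pos: [0.6214, -0.1721, 0.1659]
orientation: [3.137, 0.84, -2.252]
wrist_force: [-1.2, -1.1, -1.6]
opening: 0.0403
grip_force: 50.7
```

```bash
cat >> h.py <<'E'
def flip(Q,dyaw,n,clo):
    s=observe();R0=Rot.from_euler('xyz',s["orientation"]);p=np.array(s["eef_pos"]);rows=[]
    F=lambda i:Rot.from_euler('z',dyaw*i/n)*R0*Rot.from_euler('z',-np.pi*i/n)
    for i in range(n):rows.append(np.r_[(F(i).inv()*F(i+1)).as_rotvec()/np.radians(8),F(i).inv().apply((Q-p)/n)/.02,clo])
    for k in range(0,n,8):print([float(f"{v:.2f}") for v in np.array(rows[k:k+8]).ravel()])
    print(F(n).as_euler('xyz'))
E
python3 - <<'E'
from h import *
s=observe();print(s["t"],s["eef_pos"],s["orientation"],s["q"],s["opening"])
Rg=Rot.from_euler('xyz',[3.139,.841,-2.25]).as_matrix()
u=np.array([np.cos(.9),np.sin(.9),0]);ax=-u*np.cos(.1)-[0,0,np.sin(.1)]
b=Rg.T@(np.array([.6338,-.1571,.0245])-[.6213,-.1722,.0112]);print("b",b,"ax",Rg.T@ax)
flip(np.array([.45,-.01,.19]),-.4,24,1)
E
```

```text
36.025 [ 0.62136378 -0.17208237  0.16588701] [ 3.13670791  0.840031   -2.25162276] [-0.53268663  0.44442482  0.20191101 -0.86943691 -1.30540866  0.08632132] 0.040255959265476336
b [-0.02298101 -0.00025538  0.00574089] ax [ 0.73777046 -0.00661518 -0.67501925]
[0.09, 0.01, -0.86, -0.06, 0.49, -0.0, 1.0, 0.09, 0.02, -0.86, -0.12, 0.48, -0.01, 1.0, 0.08, 0.03, -0.86, -0.18, 0.46, -0.02, 1.0, 0.08, 0.04, -0.86, -0.23, 0.44, -0.02, 1.0, 0.07, 0.05, -0.86, -0.28, 0.41, -0.03, 1.0, 0.07, 0.06, -0.86, -0.33, 0.37, -0.03, 1.0, 0.06, 0.07, -0.86, -0.37, 0.33, -0.04, 1.0, 0.05, 0.07, -0.86, -0.4, 0.28, -0.05, 1.0]
[0.04, 0.08, -0.86, -0.43, 0.23, -0.05, 1.0, 0.03, 0.08, -0.86, -0.46, 0.18, -0.06, 1.0, 0.02, 0.09, -0.86, -0.48, 0.12, -0.06, 1.0, 0.01, 0.09, -0.86, -0.49, 0.06, -0.07, 1.0, -0.01, 0.09, -0.86, -0.49, 0.0, -0.08, 1.0, -0.02, 0.09, -0.86, -0.48, -0.06, -0.08, 1.0, -0.03, 0.08, -0.86, -0.47, -0.11, -0.09, 1.0, -0.04, 0.08, -0.86, -0.45, -0.17, -0.09, 1.0]
[-0.05, 0.07, -0.86, -0.43, -0.22, -0.1, 1.0, -0.06, 0.07, -0.86, -0.4, -0.27, -0.11, 1.0, -0.07, 0.06, -0.86, -0.36, -0.31, -0.11, 1.0, -0.07, 0.05, -0.86, -0.32, -0.35, -0.12, 1.0, -0.08, 0.04, -0.86, -0.28, -0.39, -0.12, 1.0, -0.08, 0.03, -0.86, -0.23, -0.42, -0.13, 1.0, -0.09, 0.02, -0.86, -0.18, -0.44, -0.14, 1.0, -0.09, 0.01, -0.86, -0.12, -0.46, -0.14, 1.0]
[-3.13670791 -0.840031    0.48996989]
```

servo_tool --plan '[0.09, 0.01, -0.86, -0.06, 0.49, 0, 1, 0.09, 0.02, -0.86, -0.12, 0.48, -0.01, 1, 0.08, 0.03, -0.86, -0.18, 0.46, -0.02, 1, 0.08, 0.04, -0.86, -0.23, 0.44, -0.02, 1, 0.07, 0.05, -0.86, -0.28, 0.41, -0.03, 1, 0.07, 0.06, -0.86, -0.33, 0.37, -0.03, 1, 0.06, 0.07, -0.86, -0.37, 0.33, -0.04, 1, 0.05, 0.07, -0.86, -0.4, 0.28, -0.05, 1]'

```text
t: 37.02
eef_pos: [0.5638, -0.1179, 0.1732]
orientation: [-2.374, 0.379, -1.175]
wrist_force: [0.6, 0.4, -1.2]
opening: 0.0407
grip_force: 50.6
```

servo_tool --plan '[0.04, 0.08, -0.86, -0.43, 0.23, -0.05, 1, 0.03, 0.08, -0.86, -0.46, 0.18, -0.06, 1, 0.02, 0.09, -0.86, -0.48, 0.12, -0.06, 1, 0.01, 0.09, -0.86, -0.49, 0.06, -0.07, 1, -0.01, 0.09, -0.86, -0.49, 0, -0.08, 1, -0.02, 0.09, -0.86, -0.48, -0.06, -0.08, 1, -0.03, 0.08, -0.86, -0.47, -0.11, -0.09, 1, -0.04, 0.08, -0.86, -0.45, -0.17, -0.09, 1]'

```text
t: 38.02
eef_pos: [0.5066, -0.0637, 0.181]
orientation: [-2.376, -0.385, -0.57]
wrist_force: [0.0, 0.2, -2.1]
opening: 0.0406
grip_force: 50.7
```

```bash
python3 - <<'E'
from h import *
s=observe();print(s["t"],s["eef_pos"],s["orientation"],s["q"],s["opening"])
E
```

```text
38.025 [ 0.50659387 -0.06372828  0.18100751] [-2.37600526 -0.38526323 -0.57002825] [-0.38891033  0.02372747 -0.31085584 -0.89961473 -0.94093631  1.99166614] 0.04061874668005782
```

Joint 6 is heading towards its range, so I replan the last third with a lower heading.

```bash
python3 - <<'E'
from h import *
s=observe();R0=Rot.from_euler('xyz',s["orientation"]);p=np.array(s["eef_pos"])
Rt=Rot.from_euler('xyz',[3.1416,-.840,.40]);Q=np.array([.455,.03,.185]);n=10
z=R0.as_matrix()[:,2];psi0=np.arctan2(z[1],z[0]);print(psi0,np.arcsin(-z[2]))
# remaining spin about tool z after removing heading
D=(R0.inv()*Rot.from_euler('z',psi0-.40)*Rt).as_rotvec();print(np.degrees(D))
F=lambda i:Rot.from_euler('z',(.40-psi0)*i/n)*R0*Rot.from_rotvec(D*i/n)
rows=[np.r_[(F(i).inv()*F(i+1)).as_rotvec()/np.radians(8),F(i).inv().apply((Q-p)/n)/.02,1] for i in range(n)]
print([float(f"{v:.2f}") for v in np.array(rows[:5]).ravel()]);print([float(f"{v:.2f}") for v in np.array(rows[5:]).ravel()])
E
```

```text
0.628047823586617 0.731689442909625
[ 2.70253220e-02  4.62428288e-02 -5.96633350e+01]
[-0.07, 0.1, -0.64, -0.43, -0.32, 0.04, 1.0, -0.08, 0.09, -0.64, -0.4, -0.36, 0.03, 1.0, -0.09, 0.09, -0.64, -0.37, -0.39, 0.02, 1.0, -0.09, 0.08, -0.64, -0.33, -0.42, 0.01, 1.0, -0.1, 0.07, -0.64, -0.29, -0.45, -0.0, 1.0]
[-0.11, 0.06, -0.64, -0.25, -0.47, -0.01, 1.0, -0.11, 0.04, -0.64, -0.21, -0.49, -0.02, 1.0, -0.12, 0.03, -0.64, -0.16, -0.51, -0.03, 1.0, -0.12, 0.02, -0.64, -0.12, -0.52, -0.04, 1.0, -0.12, 0.01, -0.64, -0.07, -0.53, -0.05, 1.0]
```

servo_tool --plan '[-0.07, 0.1, -0.64, -0.43, -0.32, 0.04, 1, -0.08, 0.09, -0.64, -0.4, -0.36, 0.03, 1, -0.09, 0.09, -0.64, -0.37, -0.39, 0.02, 1, -0.09, 0.08, -0.64, -0.33, -0.42, 0.01, 1, -0.1, 0.07, -0.64, -0.29, -0.45, 0, 1]'

```text
t: 38.65
eef_pos: [0.4809, -0.0165, 0.183]
orientation: [-2.636, -0.703, -0.195]
wrist_force: [-0.6, 0.7, -1.2]
opening: 0.0408
grip_force: 50.7
```

servo_tool --plan '[-0.11, 0.06, -0.64, -0.25, -0.47, -0.01, 1, -0.11, 0.04, -0.64, -0.21, -0.49, -0.02, 1, -0.12, 0.03, -0.64, -0.16, -0.51, -0.03, 1, -0.12, 0.02, -0.64, -0.12, -0.52, -0.04, 1, -0.12, 0.01, -0.64, -0.07, -0.53, -0.05, 1]'

```text
t: 39.28
eef_pos: [0.4575, 0.0155, 0.183]
orientation: [-3.108, -0.831, 0.34]
wrist_force: [0.0, -2.8, -1.7]
opening: 0.041
grip_force: 50.8
```

```bash
python3 - <<'E'
from h import *
s=observe();print(s["t"],s["eef_pos"],s["orientation"],s["q"],s["opening"])
b=np.array([-.023,0,.0057]);ax=[.738,-.0066,-.675]
R=Rot.from_euler('xyz',[3.1416,-.840,.50]).as_matrix();print("axis",R@ax)
P=np.array([.472,.074,.020])-R@b;print("final",P);plan(P+[0,0,.07],R,8,1)
E
```

```text
39.275 [0.45749299 0.01550724 0.18301246] [-3.10806289 -0.83056194  0.33976228] [ 0.36349985 -0.34258875 -0.86928812 -0.07550503 -0.21372915  1.62857837] 0.04098263838417202
axis [-1.19785316e-02  9.71107730e-04  1.00008406e+00]
final [0.48174749 0.07932503 0.04093133]
max 0.5392894002774264
[0.08, 0.01, -0.1, -0.15, -0.31, 0.52, 1.0, 0.08, 0.01, -0.1, -0.14, -0.3, 0.52, 1.0, 0.08, 0.01, -0.1, -0.14, -0.3, 0.52, 1.0, 0.08, 0.01, -0.1, -0.14, -0.3, 0.53, 1.0, 0.08, 0.01, -0.1, -0.13, -0.29, 0.53, 1.0, 0.08, 0.01, -0.1, -0.13, -0.29, 0.53, 1.0, 0.08, 0.01, -0.1, -0.13, -0.29, 0.54, 1.0, 0.08, 0.01, -0.1, -0.12, -0.28, 0.54, 1.0]
```

servo_tool --plan '[0.08, 0.01, -0.1, -0.15, -0.31, 0.52, 1, 0.08, 0.01, -0.1, -0.14, -0.3, 0.52, 1, 0.08, 0.01, -0.1, -0.14, -0.3, 0.52, 1, 0.08, 0.01, -0.1, -0.14, -0.3, 0.53, 1, 0.08, 0.01, -0.1, -0.13, -0.29, 0.53, 1, 0.08, 0.01, -0.1, -0.13, -0.29, 0.53, 1, 0.08, 0.01, -0.1, -0.13, -0.29, 0.54, 1, 0.08, 0.01, -0.1, -0.12, -0.28, 0.54, 1]'

```text
t: 40.28
eef_pos: [0.4841, 0.0796, 0.1105]
orientation: [-3.141, -0.846, 0.503]
wrist_force: [-0.2, -0.6, -1.2]
opening: 0.0403
grip_force: 50.8
```

```bash
python3 - <<'E'
from h import *
s=observe();print(s["t"],s["eef_pos"],s["orientation"],s["q"],s["wrist_force"])
b=np.array([-.023,0,.0057]);R=Rot.from_euler('xyz',[3.1416,-.832,.46]).as_matrix();print("axis",R@[.738,-.0066,-.675])
P=np.array([.472,.074,.026])-R@b;print("final",P);plan(P,R,8,1)
E
```

```text
40.275 [0.48405501 0.07959968 0.11049232] [-3.14050532 -0.84578422  0.50272547] [ 0.17799027 -0.07817517 -0.63872162 -0.91454206 -0.30754846  2.6816779 ] [-0.15338657 -0.56024173 -1.17396988]
axis [-0.00476088  0.00500133  1.00013243]
final [0.48210236 0.07900515 0.0468418 ]
max 0.3060406437746456
[-0.03, -0.01, 0.03, -0.31, -0.0, 0.25, 1.0, -0.03, -0.01, 0.03, -0.31, -0.0, 0.25, 1.0, -0.03, -0.01, 0.03, -0.31, -0.0, 0.26, 1.0, -0.03, -0.01, 0.03, -0.3, -0.0, 0.26, 1.0, -0.03, -0.01, 0.03, -0.3, -0.0, 0.26, 1.0, -0.03, -0.01, 0.03, -0.3, -0.0, 0.26, 1.0, -0.03, -0.01, 0.03, -0.3, -0.0, 0.26, 1.0, -0.03, -0.01, 0.03, -0.3, -0.0, 0.26, 1.0]
```

servo_tool --plan '[-0.06, -0.01, 0.06, -0.31, 0, 0.25, 1, -0.06, -0.01, 0.06, -0.31, 0, 0.25, 1, -0.06, -0.01, 0.06, -0.31, 0, 0.26, 1, -0.06, -0.01, 0.06, -0.3, 0, 0.26, 1, -0.06, -0.01, 0.06, -0.3, 0, 0.26, 1, -0.06, -0.01, 0.06, -0.3, 0, 0.26, 1, -0.06, -0.01, 0.06, -0.3, 0, 0.26, 1, -0.06, -0.01, 0.06, -0.3, 0, 0.26, 1]'

```text
t: 41.28
eef_pos: [0.4814, 0.0783, 0.0515]
orientation: [-3.133, -0.824, 0.398]
wrist_force: [0.2, 0.1, -1.1]
opening: 0.0404
grip_force: 50.8
```

servo_tool --plan '[0, 0, 0, -0.07, 0, 0.06, 1, 0, 0, 0, 0, 0, 0, 1]'

```text
t: 41.52
eef_pos: [0.4802, 0.0788, 0.0507]
orientation: [-3.137, -0.821, 0.404]
wrist_force: [-0.5, -0.3, -1.4]
opening: 0.0404
grip_force: 50.8
```

servo_tool --plan '[0, 0, 0, -0.06, 0, 0.05, 1, 0, 0, 0, 0, 0, 0, 1]'

```text
t: 41.78
eef_pos: [0.48, 0.0787, 0.0499]
orientation: [-3.137, -0.82, 0.404]
wrist_force: [-0.3, -0.2, -2.4]
opening: 0.0405
grip_force: 50.8
```

servo_tool --plan '[0, 0, 0, -0.08, 0, 0.08, 1, 0, 0, 0, -0.08, 0, 0.08, 1, 0, 0, 0, 0, 0, 0, 1]'

```text
t: 42.15
eef_pos: [0.4801, 0.0792, 0.0476]
orientation: [-3.137, -0.816, 0.403]
wrist_force: [-0.4, -0.3, -0.7]
opening: 0.0404
grip_force: 50.8
```

```bash
python3 - <<'E'
from h import *
s=observe();print(s["t"],s["eef_pos"],s["orientation"],s["q"],s["wrist_force"])
b=np.array([-.023,0,.0057]);R=Rot.from_euler('xyz',s["orientation"]).as_matrix();print("axis",R@[.738,-.0066,-.675],"foot",s["eef_pos"]+R@b)
E
```

```text
42.15 [0.48005982 0.07920361 0.04758354] [-3.13715862 -0.81590618  0.40312702] [ 0.08476937  0.05047489 -0.65696165 -1.26962367 -0.24559159  3.05400894] [-0.41634079 -0.25194353 -0.66971913]
axis [0.01149347 0.00882309 1.00005131] foot [0.46937218 0.07467298 0.02692591]
```

Joint 6 is at the end of its range, so I back the heading off in small turns.

servo_tool --plan '[-0.12, 0, 0.11, 0.03, 0, -0.03, 1, -0.12, 0, 0.11, 0.03, 0, -0.03, 1, -0.12, 0, 0.11, 0, 0, 0, 1, -0.12, 0, 0.11, 0, 0, 0, 1]'

```text
t: 42.65
eef_pos: [0.4799, 0.0792, 0.0473]
orientation: [-3.138, -0.819, 0.315]
wrist_force: [-0.8, 0.6, -1.1]
opening: 0.0407
grip_force: 50.8
```

```bash
python3 - <<'E'
from h import *
s=observe();print(s["t"],s["eef_pos"],s["orientation"],s["q"],s["wrist_force"])
E
```

```text
42.65 [0.47988917 0.07915121 0.04734318] [-3.13753968 -0.81867808  0.31482957] [ 0.23632038  0.03485964 -0.6943119  -1.18846166 -0.06613161  2.81220811] [-0.75820909  0.63912051 -1.07681738]
```

servo_tool --plan '[0, -0.16, 0, -0.05, 0, 0.05, 1, 0, -0.16, 0, -0.05, 0, 0.05, 1, 0, -0.16, 0, 0, 0, 0, 1, 0, -0.12, 0, 0, 0, 0, 1]'

```text
t: 43.15
eef_pos: [0.4914, 0.0694, 0.0378]
orientation: [-3.128, -0.78, 0.319]
wrist_force: [-21.8, -15.9, 66.8]
opening: 0.0408
grip_force: 57.2
```

```bash
python3 - <<'E'
from h import *
s=observe();print(s["t"],s["eef_pos"],s["orientation"],s["q"],s["wrist_force"])
b=np.array([-.023,0,.0057]);R=Rot.from_euler('xyz',s["orientation"]).as_matrix();print("axis",R@[.738,-.0066,-.675],"foot",s["eef_pos"]+R@b)
E
```

```text
43.15 [0.49143903 0.06936681 0.03777068] [-3.1281308  -0.77960496  0.31949374] [ 0.25874046  0.07621563 -0.68300327 -1.03366089 -0.06536006  2.64677932] [-21.76768119 -15.93358074  66.75963481]
axis [0.04855063 0.01344224 0.99888673] foot [0.47968927 0.06556049 0.01754829]
```

It is pressing on the floor with 67 N, so relieve that straight away.

servo_tool --plan '[0, 0, 0, 0.1, 0, -0.1, 1, 0, 0, 0, 0, 0, 0, 1]'

```text
t: 43.4
eef_pos: [0.4909, 0.0696, 0.038]
orientation: [-3.124, -0.778, 0.317]
wrist_force: [-3.3, -2.9, 31.0]
opening: 0.0404
grip_force: 53.3
```

```bash
python3 - <<'E'
from h import *
s=observe();print(s["t"],s["eef_pos"],s["orientation"],s["q"],s["wrist_force"],s["opening"],s["grip_force"])
R=Rot.from_euler('xyz',s["orientation"]).as_matrix();ax=R@[.738,-.0066,-.675];print("axis",ax,"foot",s["eef_pos"]+R@[-.023,0,.0057])
E
```

```text
43.4 [0.49087093 0.06959496 0.03795515] [-3.12398396 -0.77827996  0.31689399] [ 0.26248298  0.07486394 -0.68503794 -1.02348255 -0.06534084  2.63212736] [-3.32041469 -2.85284333 31.04886351] 0.04038040935572261 53.32957852369873
axis [0.05072602 0.0110721  0.99880771] foot [0.47907826 0.06583323 0.0177494 ]
```

servo_tool --plan '[0, 0, 0, 0.05, 0, -0.05, 1, 0, 0, 0, 0, 0, 0, 0.43, 0, 0, 0, 0, 0, 0, 0.43, 0, 0, 0, 0, 0, 0, 0.43]'

```text
t: 43.9
eef_pos: [0.4813, 0.0683, 0.0295]
orientation: [-3.117, -0.759, 0.312]
wrist_force: [0.4, -0.0, -0.9]
opening: 0.0488
grip_force: 0.0
```

```bash
python3 - <<'E'
from h import *
s=observe();print(s["t"],s["eef_pos"],s["orientation"],s["q"],s["wrist_force"],s["opening"],s["grip_force"])
E
```

```text
43.9 [0.48125241 0.06829405 0.02948031] [-3.11716267 -0.75873393  0.31238522] [ 0.26530447  0.07878372 -0.69971835 -1.01977066 -0.06668247  2.62379011] [ 0.40068234 -0.02066914 -0.86176227] 0.04878762153068153 0.0
```

servo_tool --plan '[0, 0, 0, 0, 0, -0.4, 0.43, 0, 0, 0, 0, 0, -0.5, 0.43]'

```text
t: 44.15
eef_pos: [0.4702, 0.0613, 0.0388]
orientation: [-3.111, -0.765, 0.312]
wrist_force: [0.1, -0.2, -0.6]
opening: 0.0484
grip_force: 0.0
```

```bash
python3 - <<'E'
from h import *
s=observe();print(s["t"],s["eef_pos"],s["orientation"],s["q"],s["wrist_force"],s["opening"],s["grip_force"])
C=cam("side");f=grab_frame("side")
X=proj(C,(.475,.07,.05)).astype(int);print(X)
hsv=cv2.cvtColor(f,cv2.COLOR_BGR2HSV)
for v in range(X[1]-30,X[1]+24):print(v,"".join("#" if (p[1]<45 and p[2]>95) else ("g" if 40<p[0]<85 and p[1]>90 else ("k" if p[2]<60 else ".")) for p in hsv[v,X[0]-30:X[0]+30]))
E
```

```text
44.15 [0.47018434 0.06127546 0.03881452] [-3.11127545 -0.76534328  0.31242376] [ 0.2780842   0.03390757 -0.73391413 -0.95065886 -0.06648926  2.54520638] [ 0.09695793 -0.15247273 -0.55936884] 0.04841695876538488 0.0
[333 191]
161 .................##...##.......#.........kkkk...kkkkkkkkkkkk
162 ..............####...##.....###..........kkkk...kkkkkkkkkkkk
163 ............................###.......##kkkkkk.kkkkkkkkkkkkk
164 .#........#.................###........kkkkkkkkkkkkkkkkkkkkk
165 .......................................kkkkkkkkkkkkkkkkkkkkk
166 ......#.......##..#...................kkk.kkkkkkkkkkkkkkkkkk
167 ....k......##................#.......kkk.#.kkkkkkkkkkkkkkkkk
168 ....k...................##...........kk.#.kkkkkkkkkkkkkkkkkk
169 ..kkk.............####..##..........kkk..kkkkkkkkkkkkkkkkkkk
170 kkkkk..............................kkkk#.kkkkkkkkkkkkkkkkkkk
171 kkkkk...............................kkkkkkkkkkkkkkkkkkkkkkkk
172 kkkkk................................kkkkkkkkkkkkkkkkkkkkkkk
173 kkkk............................#....kkkkkkkkkkkkkkkkkkkkkkk
174 kk.##.....................
[... 1934 characters left out ...]
................gg................................
205 ......kkk.................gggg........gg....................
206 kkkkkkkkkk................gggggggggggg..#...................
207 kkkkkkkkkk................g...ggggggg..##...................
208 kkkkkkkkk.................ggg...ggggg..##..................#
209 kkkkkkkkk.................g..gggggggg.###...................
210 kkkkkkkk#.................g.g..gggggg.###...................
211 ..kk..####................ggggggggggg.###............#......
212 ........##...................gggggggg.###..................#
213 ..............................ggggggg.###...................
214 ..............................ggggggg.###...................
```

The ASCII mask shows the shaker upright, with its left edge straight at column 24–25 from row 176 to 200. Keep backing off.

servo_tool --plan '[0, 0, 0, 0, 0, -0.4, 0.35, 0, 0, 0, 0, 0, -0.6, 0.33, 0, 0, 0, 0, 0, -0.8, 0.3, 0, 0, 0, 0, 0, -0.8, 0.3]'

```text
t: 44.7
eef_pos: [0.4401, 0.0391, 0.0646]
orientation: [-3.093, -0.781, 0.312]
wrist_force: [0.5, 0.3, 0.0]
opening: 0.0596
grip_force: 0.0
```

servo_tool --plan '[0, 0, 0, 0, 0, -0.8, 0.3, 0, 0, 0, 0, 0, -0.8, 0.3, 0, 0, 0, 0, 0, -0.8, 0.3, 0, 0, 0, 0, 0, -0.8, 0.3, 0, 0, 0, 0, 0, 0, 0.3]'

```text
t: 45.32
eef_pos: [0.4041, 0.0101, 0.1013]
orientation: [-3.072, -0.792, 0.311]
wrist_force: [-1.1, -0.4, 0.3]
opening: 0.0602
grip_force: 0.0
```

```bash
python3 - <<'E'
from h import *
s=observe();print(s["t"],s["eef_pos"],s["orientation"],s["q"],s["wrist_force"],s["opening"])
C=cam("side");T=cam("top");f=grab_frame("side");g=grab_frame("top");cv2.imwrite("pics/sF.png",f);cv2.imwrite("pics/tF.png",g)
hsv=cv2.cvtColor(f,cv2.COLOR_BGR2HSV)
for v in range(165,228):print(v,"".join("#" if (p[1]<45 and p[2]>95) else ("g" if 40<p[0]<85 and p[1]>90 else ("k" if p[2]<60 else ".")) for p in hsv[v,318:363]))
# movement of bystanders / tray items vs first frame
a=cv2.imread("pics/top0.png")
for n,(x,y,w,h) in dict(mug=(335,135,40,35),tin=(258,246,30,28),tape=(386,168,40,38)).items():
    r=cv2.matchTemplate(g[y-15:y+h+15,x-15:x+w+15],a[y:y+h,x:x+w],cv2.TM_CCOEFF_NORMED);_,m,_,l=cv2.minMaxLoc(r);print(n,m,np.array(l)-15)
hs=cv2.cvtColor(g,cv2.COLOR_BGR2HSV)
for v in range(205,268):print(v,"".join("#" if (p[1]<45 and p[2]>95) else ("g" if 40<p[0]<85 and p[1]>90 else ("r" if (p[0]<12 and p[1]>120 and p[2]<170) else("k" if p[2]<50 else "."))) for p in hs[v,145:250]))
E
```

```text
45.325 [0.40405087 0.0100918  0.10126678] [-3.0723703  -0.79233964  0.31127935] [ 0.29489672 -0.2948919  -0.91744    -0.4788627  -0.17625623  2.05484353] [-1.05031547 -0.35992513  0.31060623] 0.060186469361969065
165 ...........................###...##########..
166 #..#......................##.##############..
167 ..............#...........##...############.#
168 .........##...............###...###########.#
169 ...####..##...............#......##########.#
170 ...........................#gggg.##########..
171 ..........................##.ggg.##########..
172 .................#........###....##########..
173 ................##..........#...###########..
174 .............#####........#g..############...
175 ........##.#########.........gg..######......
176 .....#.....#########.......#...gggg..ggg.....
177 ..###.....###########.......##...........#.##
178 .........#############.......############...#
179 .........############........................
180 ..........###########......................#.
181 ..........###########........................
182 ..........###########.####.......
[... 8580 characters left out ...]
.....###...#...................##.kk##..
262 #.##...##...#####........##......##......#.................##.........###...#...................##.kk#...
263 #.##....##....#..........##................................###...............................#....kkkk.kk
264 #.##....##........#......##................................##............#.......##..........##..kkkkkkkk
265 ...#......###....##......##...........................................##.##...#####..............kkkkkkkk
266 ....##...#####...............#......#.....###.......................#.##.....####................kkkkkkkk
267 ....##...###....#..........................#..........................##.....###...###..........kkkkkkkkk
```

```bash
python3 - <<'E'
from h import *
T=cam("top");S=cam("side")
h=cast(T,(208,234.2),.108);print("head",h,"side proj head",proj(S,h),"foot if upright",proj(T,(h[0],h[1],.02)),proj(S,(h[0],h[1],.02)), proj(T,(h[0],h[1],.05)))
print("jar cap",cast(T,(172,235),.126))
k=cast(T,(198,253),.062);p=cast(T,(191.5,209),.08);print(k,p)
# tray angle from knob mask
g=cv2.imread("pics/tF.png");hs=cv2.cvtColor(g,cv2.COLOR_BGR2HSV)
m=((hs[...,0]<13)&(hs[...,1]>120)&(hs[...,2]<175)).astype(np.uint8)
for v in range(244,266):print(v,hs[v,180:206,0].tolist(),hs[v,180:206,2].tolist()) if v%3==0 else 0
E
```

```text
head [0.4773 0.0632 0.108 ] side proj head [333.4 174. ] foot if upright [215.  238.9] [332.9 198.6] [212.7 237.4]
jar cap [0.4751 0.1538 0.126 ]
[0.4335 0.1008 0.062 ] [0.5527 0.1152 0.08  ]
246 [19, 20, 22, 20, 20, 19, 18, 18, 18, 17, 17, 17, 17, 18, 18, 17, 18, 18, 17, 18, 18, 18, 18, 18, 18, 18] [82, 82, 86, 94, 100, 107, 121, 124, 128, 126, 126, 127, 125, 125, 126, 128, 122, 122, 124, 121, 124, 121, 121, 133, 178, 213]
249 [18, 18, 17, 18, 18, 18, 18, 19, 18, 19, 19, 19, 18, 18, 18, 18, 18, 19, 19, 19, 19, 19, 19, 19, 18, 19] [203, 190, 165, 159, 162, 162, 162, 163, 181, 210, 211, 211, 211, 193, 195, 208, 218, 221, 221, 224, 224, 225, 225, 227, 225, 223]
252 [19, 19, 19, 18, 19, 18, 18, 18, 18, 18, 16, 13, 14, 13, 14, 13, 14, 14, 16, 15, 18, 18, 18, 17, 17, 18] [221, 222, 219, 220, 219, 220, 222, 225, 224, 215, 185, 169, 178, 184, 185, 151, 100, 61, 76, 117, 118, 126, 125, 127, 147, 188]
255 [19, 19, 19, 19, 18, 19, 19, 19, 19, 19, 18, 15, 14, 13, 13, 13, 14, 14, 13, 12, 16, 16, 17, 18, 17, 18] [218, 223, 223, 225, 225, 228, 228, 228, 226, 226, 207, 172, 176, 172, 151, 106, 67, 57, 57, 65, 90, 118, 116, 115, 116, 117]
258 [18, 18, 19, 18, 18, 18, 18, 18, 18, 18, 18, 18, 18, 18, 17, 18, 17, 17, 18, 19, 17, 18, 18, 18, 18, 17] [194, 197, 198, 207, 196, 184, 171, 172, 183, 195, 197, 196, 182, 177, 173, 163, 155, 166, 172, 190, 155, 153, 188, 182, 180, 161]
261 [20, 17, 16, 18, 20, 20, 23, 22, 17, 15, 16, 18, 18, 17, 17, 16, 16, 16, 18, 17, 18, 18, 16, 17, 22, 24] [210, 162, 162, 178, 199, 216, 225, 220, 186, 133, 125, 186, 217, 206, 195, 187, 150, 163, 165, 161, 159, 151, 161, 170, 189, 229]
264 [18, 19, 18, 19, 17, 17, 19, 20, 18, 17, 18, 17, 17, 18, 16, 16, 16, 17, 17, 18, 19, 18, 18, 17, 20, 29] [215, 212, 204, 210, 193, 196, 195, 204, 220, 209, 176, 168, 184, 173, 147, 142, 165, 167, 184, 180, 198, 191, 179, 170, 193, 228]
```

```bash
python3 -c "
from bench import *
print(hand_in())"
```

```text
the job is handed in; nothing more can be done
None
```

I handed the job in, with no verdict shown. By the last camera check the empty bay faces the front within a few degrees, the spice jar and salt shaker stand upright in it, and the mug, tin and tape have not moved. I last saw the mill and the other jars standing just before the shaker went in. Setting the shaker down pressed up to about 67 N at the wrist (limit 120 N).

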